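# Lay the face-down mould half hollow side up on the extraction grille

### The arm

A 6-joint arm with a two-finger parallel gripper is mounted at the origin on the work surface. World frame = base frame: x ahead of the robot, y to its left, z up, the work surface at z = 0. Lengths are in m, angles in rad, forces in N, time in s.
With the tool pointing down it reaches from about 0.35 to 0.975 m from the base axis. Payload 4.9 kg.
Tool frame: the origin (TCP) lies at the very end of the fingers, on their centre line; the grasp point (between the pads) lies 19 mm behind it; x points along the fingers, y is the direction in which the jaws open and shut, and the axes are right-handed (so a half turn about x gives the same grasp; the last joint's range is limited). The gripper opens to 85 mm and grips with 20 to 120 N. Pads are 22 mm wide; open, the fingers measure 114 mm over their backs; the gripper's body (76 mm by 85 mm) begins 54 mm behind the grasp point. The pads swing forward as they close: fully open they stand 13 mm farther back than shut.
Start: joints at [1.093, 0.053, 1.613, -0, 1.476, -0.119], TCP at [0.219, 0.585, 0.231] pointing down, gripper open.
Joint ranges: [-3.01, 3.01], [-1.01, 2.22], [0.06, 2.58], [-1.02, 4.17], [0.09, 2.62], [-3.14, 3.14]. Speed limits (rad/s): [2.57, 2.57, 3.14, 3.14, 3.14, 3.14].

### API

Orientations are given as a rotation vector (axis times angle).
In Python, from station import ctrl, get_image, calibration, finish_job, search_frame, cut_out, mark_of gives the robot as it stands. The module is installed in compiled form; this text tells all that it offers.
- The arm moves only by the tool arm_command, never from a script. Its argument "plan" is a list that holds one entry, the list of rows, each a list of 7 numbers: the shift along the tool's x, y, z in m, then the turn, a rotation vector about the tool's x, y, z in degrees, then the finger opening in m, from 0 to 0.0854. A call has 1 to 20 rows; each row shifts and turns the pose as measured when the row begins, along the tool's axes as they then stand; what a row does not reach is not made up. A row lasts 1/12 s, in which the tool goes at most 41.7 mm and 7.16 degrees, less where a joint would pass 70% of its speed; a pose out of reach is approached as far as the arm can. A call with a gripper value outside its range is refused whole. The fingers move at their own pace and stop on an object; "squeeze" is the grip in N (left out, the last holds). Time passes only in rows, so rows that do not move let the fingers close. It gives the time, the measured TCP pose, the force and the opening at its end, in the units of the state.
- ctrl.get_obs(): the state, without advancing time (a new reading comes with each control period).
- get_image(name): name is "scene" or "side" or "wrist"; returns the picture (420x560x3 uint8, red, green, blue); there is no depth.
- calibration(name): a dict with "fx", "fy", "cx", "cy" (pixels), "cam_to_world" (4x4, takes a point from camera to world coordinates); the wrist camera has in their place "hand_eye" (4x4, takes a point from camera to tool coordinates, whose origin is the TCP and whose axes are the tool frame's). Camera axes: x right, y down, z forward; pixel columns grow to the right and rows downward; lengths in m; the calibration is good to about 2 mm. A picture is of the moment at which its call begins: read the wrist's pose just before it. calibration takes no time and is no camera call.
- finish_job(): hands the job in, once; it reports no verdict.
Trained networks look in the newest picture that a camera, given by its name, has taken for a name from the list of things; names that differ only in an ending like _2 or _b are one class to them, and where a whole thing is asked for, a point or a joint stands for the part that bears it (a point fixed in the world has none). Each returns a list of dicts, best first, with "conf" (0 to 1); they miss things now and then, are a little off and sometimes report something else, mostly with a low value. They report only what shows in the picture. A call takes as long as a camera call. They do not tell look-alikes from the thing itself.
- search_frame(camera, thing): "at" ([x, y, z] in m, in the coordinates of the camera as it stood for that picture, good to about 4 mm: the middle of the surface that is visible of it).
- cut_out(camera, thing): "mask" (420x560 bool, what is visible of it).
- mark_of(camera, thing): "at" ([x, y, z] in m, in the coordinates of the camera as it stood for that picture, good to about 4 mm: a listed point, or the origin of a listed thing).
The state is a dict: "t": time; "q": joint angles; "dq": joint speeds; "effort": joint torques, N m; "tool_pos": TCP position; "tool_rot": TCP orientation; "contact_force": force on the tool from outside, world axes, zero at the start; "wrist_torque": the same for the moment, N m; "opening": finger opening in m.
Only numpy, scipy, OpenCV 4.12 (cv2) and the standard library are available. Lean on these libraries where they do the work, as an engineer would, in place of code of your own. Each camera call takes 0.05 s, during which the arm holds its last target. There are 200 camera calls.

### The job

One half of the two-piece plaster bottle mould has been left lying on its face, with its strap-grooved back up: turn it over and lay it flat in the middle of the extraction box's grille, hollow face up, ready for fettling; plaster chips, so never drop it or let it topple. Set the damper lever on the extraction duct to the half-open mark (45 degrees). Leave the other mould half and everything else on the bench where it is.

Things in the scene. Friction and masses are not known exactly. Their poses are not given: they have to be found in the camera images.
- mould: The half to turn over: white plaster block 96 mm long (x) x 60 wide (y) x 50 thick (z), 0.25 to 0.4 kg, flat upright sides; it stands steadily on either end. Origin at the block's centre; z points out of the hollow face (down at the start). Hollow face: half-bottle hollow 21 mm deep, open at the +x end, 4 dimples. Back (up at the start): flat, bevelled edges, 2 strap grooves across the width.
- mate: The mould's other half: same plaster block, 96 x 60 x 50 mm, origin at its centre, already lying hollow face up (z up), with four small round knobs instead of dimples. The two halves lie on the bench in either order. To be left alone.
- grille (a point): Centre of the top of the steel-barred grille on the grey extraction box, 100 mm above the bench; x and y run level along the box's sides, z up. The grille is flat and flush with its frame: 244 mm (x) x 224 mm (y) of bars in a box 280 x 260 mm. The box is fixed. A level 80 mm metal duct, its top 92 mm above the bench, leaves the box on its -y side.
- damper (a joint): Damper lever, rad: 0 = shut (across the duct, pointing to the box's -x, toward the robot), pi/4 = half open (the middle, longest of the five marks on the quadrant plate), pi/2 = open (along the duct, pointing to -y, away from the box). Grows counter-clockwise seen from above. Stops at both ends; about 3 N at the grip moves it; it stays where it is left.
- damper_axis (a point): Point on the lever's upright pivot axis, on top of the duct, 112 mm above the bench; its axes are those of the box.
- damper_grip (a point): Middle of the upright black grip at the lever's free end: a cylinder 15 mm across and 42 mm tall (113 to 155 mm above the bench), 75 mm from the pivot axis. Around it, the flat lever strip and the quadrant plate lie no higher than 113 mm above the bench.
- bowl: Terracotta bowl, 104 mm across, 45 mm tall, origin under its centre. Leave alone.
- cup: White bisque cup, 64 mm across, 62 mm tall, origin under its centre. Leave alone.
- vase: Small brown vase, 68 mm across, 100 mm tall, origin under its centre. Leave alone.
- brush: Fettling brush lying down, 170 mm long along its x, about 42 mm wide and 20 mm high, origin under its middle. Leave alone.
- scraper: Plaster scraper with wooden handle lying down, about 165 mm long along its x, 60 mm wide at the blade, 16 mm high, origin under its middle. Leave alone.
- jar: White lidded jar, 60 mm across, 75 mm tall, origin under its centre. Leave alone.
There are look-alikes about, which are no part of the job. What is shaped like the mould but purple is not meant.

How it is judged:
By the outcome, as a careful person would: the job done as asked, in the order asked, and still so for the second after the job is handed in, with the robot touching nothing.
It also fails if it takes over 72 s, if anything falls off the work surface, if the arm or the gripper's body presses on something with over 40 N, if the wrist force passes 120 N, or if a joint passes its speed limit or range.

## Working session

There is one attempt and no reset: what is moved stays moved. The work goes in short steps, Python scripts to look and compute and a tool call to move; the robot and the scene stay as the last step left them, time stands still between calls to the robot, and variables do not carry over. Pictures are saved under pics/ and viewed, about 8 in all and at most 12, crops included, and the job is handed in when it is done.

Besides the shell and the picture viewer there is one more tool, called after "Request:" by a JSON object that holds its "name" and its "arguments". arm_command: Moves the arm, as the interface text tells. Its arguments: {"type":"object","properties":{"plan":{"type":"array","items":{"type":"array","items":{"type":"array","items":{"type":"number"}}}},"squeeze":{"type":"number"}},"required":["plan"]}

```bash
mkdir -p pics; cat > h.py <<'E'
import numpy as np, cv2
from scipy.spatial.transform import Rotation as R
from station import *
def toW(cam,p,obs=None):
    c=calibration(cam)
    if cam=='wrist':
        o=obs or ctrl.get_obs(); p=c['hand_eye'][:3,:3]@p+np.array(c['hand_eye'])[:3,3]
        return R.from_rotvec(o['tool_rot']).as_matrix()@p+o['tool_pos']
    T=np.array(c['cam_to_world']); return T[:3,:3]@p+T[:3,3]
def ray(cam,u,v,z,obs=None):
    c=calibration(cam); d=np.array([(u-c['cx'])/c['fx'],(v-c['cy'])/c['fy'],1.])
    a=toW(cam,d*0,obs); b=toW(cam,d,obs)-a
    return a+b*(z-a[2])/b[2]
def pix(cam,P,obs=None):
    c=calibration(cam)
    if cam=='wrist':
        o=obs or ctrl.get_obs(); W=np.eye(4); W[:3,:3]=R.from_rotvec(o['tool_rot']).as_matrix(); W[:3,3]=o['tool_pos']; T=W@np.array(c['hand_eye'])
    else: T=np.array(c['cam_to_world'])
    q=T[:3,:3].T@(np.array(P)-T[:3,3]); return np.round([c['fx']*q[0]/q[2]+c['cx'],c['fy']*q[1]/q[2]+c['cy']],1)
def save(cam,n,crop=None,s=1):
    im=get_image(cam)[:,:,::-1]
    if crop: a,b,c,d=crop; im=im[b:d,a:c]
    cv2.imwrite(f'pics/{n}.png',cv2.resize(im,None,fx=s,fy=s,interpolation=cv2.INTER_CUBIC))
E
python3 - <<'E'
from h import *
np.set_printoptions(precision=3,suppress=True)
o=ctrl.get_obs(); print(R.from_rotvec(o['tool_rot']).as_matrix())
print(calibration('wrist'))
for cam in ['scene','side']:
    save(cam,cam+'0')
    print(cam,toW(cam,np.zeros(3)))
    for t in ['mould','mate','grille','damper_axis','damper_grip','bowl','cup','vase','brush','scraper','jar']:
        for r in mark_of(cam,t)[:3]: p=toW(cam,np.array(r['at']));print(t,round(r['conf'],2),p,pix(cam,p))
E
```

```text
[[-0.001  0.351  0.936]
 [-0.002  0.936 -0.351]
 [-1.    -0.002 -0.   ]]
{'fx': 317.32775818018837, 'fy': 317.32775818018837, 'cx': 278.5582950607533, 'cy': 206.45710810245595, 'hand_eye': array([[ 0.   , -0.301,  0.953, -0.142],
       [ 1.   , -0.001, -0.   , -0.   ],
       [ 0.001,  0.953,  0.301, -0.076],
       [ 0.   ,  0.   ,  0.   ,  1.   ]])}
scene [0.96  0.743 0.891]
mould 0.96 [0.501 0.362 0.025] [331.7 310.9]
mould 0.84 [0.339 0.026 0.029] [290.  207.4]
mate 0.83 [0.462 0.166 0.027] [289.8 255.2]
grille 0.79 [ 0.573 -0.137  0.093] [189.7 198.1]
damper_axis 0.75 [ 0.528 -0.339  0.115] [166.8 154.6]
damper_grip 0.68 [ 0.453 -0.34   0.137] [186.3 139.3]
damper_grip 0.31 [ 0.678  0.325 -0.003] [264.  350.8]
bowl 0.87 [0.671 0.143 0.004] [220.9 297.4]
cup 0.88 [ 0.678  0.326 -0.002] [264.4 350.8]
vase 0.57 [0.555 0.521 0.004] [366.4 378.2]
brush 0.77 [0.336 0.189 0.004] [329.2 243. ]
brush 0.25 [0.498 0.362 0.026] [332.5 309.9]
scraper 0.64 [0.319 0.409 0.001] [395.5 288.2]
scraper 0.44 [ 0.573 -0.136  0.094] [189.8 198.5]
jar 0.91 [0.644 0.447 0.003] [312.3 379.3]
jar 0.44 [0.461 0.169 0.026] [290.7 255.8]
side [ 0.179 -0.821  0.808]
mould 0.9 [0.339 0.028 0.024] [257.3 246.1]
mould 0.87 [0.159 0.319 0.028] [190.4 199.5]
mould 0.58 [0.496 0.358 0.023] [279.8 182.7]
mate 0.98 [0.466 0.165 0.021] [285.4 214.2]
grille 0.62 [ 0.569 -0.139  0.101] [352.9 251.5]
grille 0.36 [0.677 0.321 0.003] [327.3 186.1]
damper_axis 0.83 [ 0.527 -0.343  0.11 ] [372.6 312.2]
damper_grip 0.63 [ 0.455 -0.341  0.132] [343.2 311.5]
bowl 0.87 [0.675 0.145 0.004] [344.7 212.8]
bowl 0.3 [ 0.561  0.523 -0.001] [284.7 164.9]
vase 0.64 [ 0.559  0.522 -0.001] [284.4 165.2]
brush 0.69 [ 0.334  0.195 -0.002] [246.  220.1]
scraper 0.47 [0.32  0.408 0.001] [232.3 186.6]
scraper 0.3 [ 0.453 -0.344  0.132] [342.8 312.8]
jar 0.81 [ 0.645  0.444 -0.   ] [309.6 171.8]
```

View pics/scene0.png

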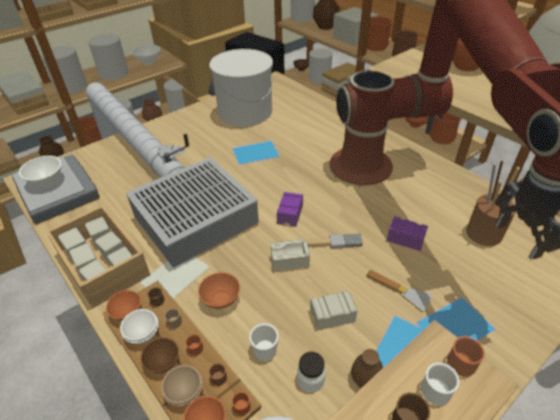

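View pics/side0.png

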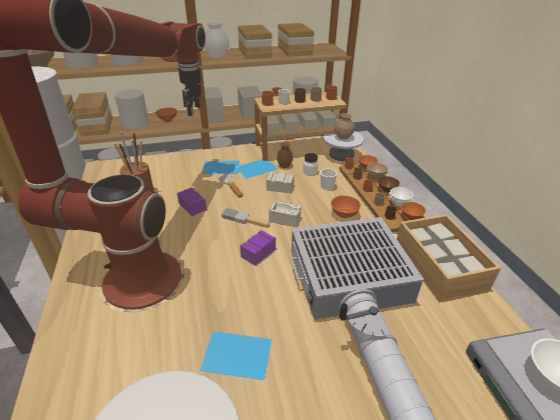

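The scene picture shows the mould, with its strap grooves up, at about (332,311). The mate is hollow up at (290,255), and the two blocks at (290,208) and (407,233) are the purple look-alikes. The side picture agrees, with the damper grip at about (343,311) pointing to the box's -x. I'll move above the mould and look with the wrist camera.

Request:
{"name": "arm_command", "arguments": {"plan": [[[0, -0.0125, 0.035, 0, 0, 0, 0.085], [0, -0.0125, 0.035, 0, 0, 0, 0.085], [0, -0.0125, 0.035, 0, 0, 0, 0.085], [0, -0.0125, 0.035, 0, 0, 0, 0.085], [0, -0.0125, 0.035, 0, 0, 0, 0.085], [0, -0.0125, 0.035, 0, 0, 0, 0.085], [0, -0.0125, 0.035, 0, 0, 0, 0.085], [0, -0.0125, 0.035, 0, 0, 0, 0.085], [0, -0.0125, 0.035, 0, 0, 0, 0.085], [0, 0, 0, 0, 0, 0, 0.085]]]}}

```text
t: 2.03
tool_pos: [0.4844, 0.3625, 0.2317]
tool_rot: [0.277, 1.551, -0.272]
contact_force: [-0.5, -0.5, -0.2]
opening: 0.085
```

```bash
python3 - <<'E'
from h import *
np.set_printoptions(precision=3,suppress=True)
o=ctrl.get_obs(); print(o['tool_pos'],R.from_rotvec(o['tool_rot']).as_matrix()[:,1:],o['q'])
save('wrist','w0')
for r in mark_of('wrist','mould')[:2]: print(r['conf'],toW('wrist',np.array(r['at']),o))
for r in cut_out('wrist','mould')[:2]:
    m=r['mask'].astype(np.uint8); b=cv2.boxPoints(cv2.minAreaRect(cv2.findNonZero(m)))
    print(r['conf'],m.sum(),b,[ray('wrist',*p,.05,o) for p in b])
E
```

```text
[0.484 0.363 0.232] [[ 0.343  0.939]
 [ 0.939 -0.343]
 [ 0.003  0.002]] [ 0.519  0.003  1.663  0.001  1.472 -0.702]
0.77 5100 [[247.062 232.508]
 [258.462 141.308]
 [315.939 148.492]
 [304.538 239.692]] [array([0.526, 0.311, 0.05 ]), array([0.438, 0.359, 0.05 ]), array([0.465, 0.41 , 0.05 ]), array([0.555, 0.368, 0.05 ])]
0.73 2785 [[280. 297.]
 [331. 297.]
 [331. 364.]
 [280. 364.]] [array([0.615, 0.317, 0.05 ]), array([0.636, 0.373, 0.05 ]), array([0.729, 0.344, 0.05 ]), array([0.707, 0.283, 0.05 ])]
```

View pics/w0.png

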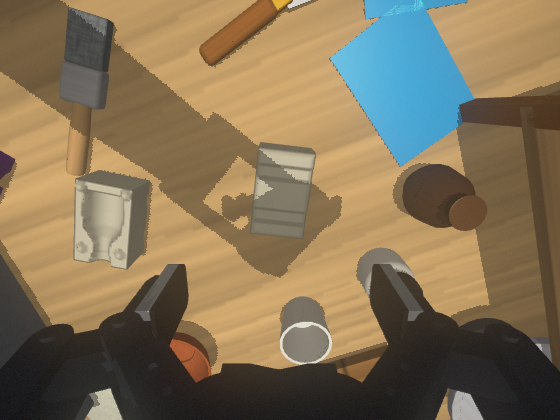

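The wrist picture shows the mould's grooved back with corners near (262,143), (315,150), (303,238) and (251,231). The mate lies at (112,222) and the cup at (305,340). I'll refine the mould pose by fitting its silhouette in all three cameras.

```bash
cat >> h.py <<'E'
from scipy.optimize import minimize
def boxpts(x,y,yaw,z=.025,d=(.096,.06,.05)):
    c,s=np.cos(yaw),np.sin(yaw)
    return [np.array([x+c*a*d[0]/2-s*b*d[1]/2,y+s*a*d[0]/2+c*b*d[1]/2,z+e*d[2]/2]) for a in(-1,1) for b in(-1,1) for e in(-1,1)]
def iou(cam,mask,P,o):
    q=np.array([pix(cam,p,o) for p in P],np.float32); h=cv2.convexHull(q)
    m=np.zeros((1680,2240),np.uint8); cv2.fillConvexPoly(m,np.int32(np.round(h*4+1.5)),1)
    M=cv2.resize(mask.astype(np.uint8),(2240,1680),interpolation=cv2.INTER_NEAREST)
    return (m&M).sum()/(m|M).sum()
def best_mask(cam,thing,P):
    o=ctrl.get_obs(); get_image(cam); u=pix(cam,P,o); b=None;bd=40
    for r in cut_out(cam,thing):
        ys,xs=np.nonzero(r['mask']); d=np.hypot(xs.mean()-u[0],ys.mean()-u[1])
        if d<bd: b,bd=r['mask'],d
    return b,o
def fitbox(cams,thing,x0,z=.025,d=(.096,.06,.05)):
    for cam in cams:
        m,o=best_mask(cam,thing,[x0[0],x0[1],z])
        if m is None: print(cam,'none'); continue
        f=lambda v:1-iou(cam,m,boxpts(v[0],v[1],v[2],z,d),o)
        r=min((minimize(f,[x0[0],x0[1],x0[2]+e],method='Nelder-Mead',options=dict(initial_simplex=[np.array([x0[0],x0[1],x0[2]+e])+s for s in ([0,0,0],[.01,0,0],[0,.01,0],[0,0,.15])],maxfev=120)) for e in(-.1,.1)),key=lambda r:r.fun)
        print(cam,r.x.round(4),round(1-r.fun,3))
E
python3 - <<'E'
from h import *
fitbox(['wrist','scene','side'],'mould',[.498,.360,-.46])
E
```

```text
wrist [ 0.4987  0.3608 -0.4709] 0.955
scene [ 0.4985  0.3621 -0.4643] 0.943
side [ 0.496   0.3599 -0.4633] 0.924
```

Request:
{"name": "arm_command", "arguments": {"plan": [[[-0.02, 0, 0, 0, 7, 0, 0.085], [-0.02, 0, 0, 0, 7, 0, 0.085], [0, 0, 0, 0, 7, 0, 0.085], [0, 0, 0, 0, 0, 0, 0.085]]]}}

```text
t: 2.82
tool_pos: [0.4752, 0.3695, 0.271]
tool_rot: [0.324, 1.927, -0.217]
contact_force: [0.5, -0.7, -1.8]
opening: 0.0851
```

```bash
python3 - <<'E'
from h import *
o=ctrl.get_obs(); print(np.round(o['q'],3),o['tool_pos'],R.from_rotvec(o['tool_rot']).as_matrix().round(3))
E
```

```text
[ 0.418  0.131  1.496  0.262  1.788 -0.8  ] [0.47520757 0.36947425 0.27099711] [[-0.348  0.326  0.879]
 [ 0.122  0.945 -0.302]
 [-0.93   0.002 -0.368]]
```

```bash
cat >> h.py <<'E'
def target(G,yaw,phi):
    """TCP pose: grasp point G, h=(cos yaw,sin yaw), tool x = cos(phi) down - sin(phi) h, jaw axis level"""
    p=np.radians(phi); h=np.array([np.cos(yaw),np.sin(yaw),0]); y=np.array([-h[1],h[0],0]); x=np.array([0,0,-np.cos(p)])-np.sin(p)*h
    return np.array(G)+.019*x, np.column_stack([x,y,np.cross(x,y)])
def delta(G,yaw,phi,back=0,frm=None):
    P,M=target(G,yaw,phi); P=P-back*M[:,0]
    if frm is None:
        o=ctrl.get_obs(); frm=(np.array(o['tool_pos']),R.from_rotvec(o['tool_rot']).as_matrix())
    p0,M0=frm; w=R.from_matrix(M0.T@M).as_rotvec(degrees=True)
    print('turn',w.round(1),'|',np.linalg.norm(w).round(1),'shift after turn',(M.T@(P-p0)).round(4),'shift before',(M0.T@(P-p0)).round(4),'world',(P-p0).round(4))
    return P,M
E
python3 - <<'E'
from h import *
h=np.array([.893,-.45]); g=np.array([.498,.361])-.026*h
f=delta([*g,.030],-.467,-20,.10); delta([*g,.030],-.467,-20,0,f)
E
```

```text
turn [  7.9 -41.6  -0. ] | 42.3 shift after turn [ 0.1448  0.0027 -0.0841] shift before [0.1639 0.0063 0.0339] world [-0.0252  0.0157 -0.1649]
turn [0. 0. 0.] | 0.0 shift after turn [ 0.1  0.  -0. ] shift before [ 0.1  0.  -0. ] world [ 0.0305 -0.0154 -0.094 ]
```

Request:
{"name": "arm_command", "arguments": {"plan": [[[0, 0, 0, 1.13, -5.94, 0, 0.085], [0, 0, 0, 1.13, -5.94, 0, 0.085], [0, 0, 0, 1.13, -5.94, 0, 0.085], [0, 0, 0, 1.13, -5.94, 0, 0.085], [0, 0, 0, 1.13, -5.94, 0, 0.085], [0, 0, 0, 1.13, -5.94, 0, 0.085], [0, 0, 0, 1.13, -5.94, 0, 0.085], [0, 0, -0.028, 0, 0, 0, 0.085], [0, 0, -0.028, 0, 0, 0, 0.085], [0, 0, -0.028, 0, 0, 0, 0.085], [0.036, 0, 0, 0, 0, 0, 0.085], [0.036, 0, 0, 0, 0, 0, 0.085], [0.036, 0, 0, 0, 0, 0, 0.085], [0.03, 0, 0, 0, 0, 0, 0.085], [0, 0, 0, 0, 0, 0, 0.085]]]}}

```text
t: 4.07
tool_pos: [0.4469, 0.3967, 0.1148]
tool_rot: [0.285, 1.133, -0.369]
contact_force: [-0.3, -0.7, -0.7]
opening: 0.0852
```

```bash
python3 - <<'E'
from h import *
h=np.array([.893,-.45]); g=np.array([.498,.361])-.026*h
print(ctrl.get_obs()['q'])
delta([*g,.030],-.467,-20,0)
fitbox(['wrist'],'mould',[.498,.361,-.467])
save('wrist','w1')
E
```

```text
[ 0.77126216  0.01468627  1.89579569 -0.42181522  1.08619398 -0.1808994 ]
turn [ 0.7  3.5 -2.4] | 4.3 shift after turn [ 0.1109 -0.0089  0.0045] shift before [ 0.1105 -0.0136 -0.0023] world [ 0.0336 -0.027  -0.1026]
wrist [ 0.4986  0.3612 -0.4674] 0.936
```

View pics/w1.png

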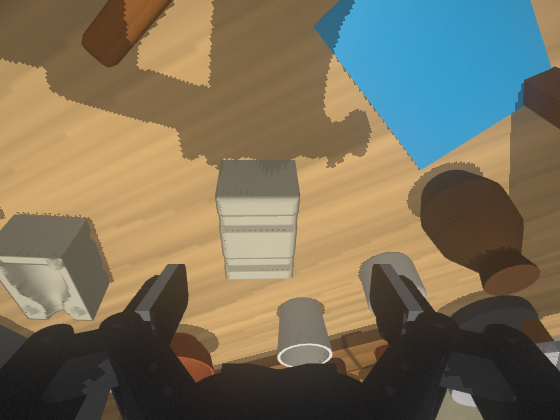

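The wrist picture shows the mould's back at (257,220), a little left of the jaw centre, which matches the computed -9 mm correction. I'll correct that and go down to the grasp.

Request:
{"name": "arm_command", "arguments": {"plan": [[[0, 0, 0, 0.7, 3.5, -2.4, 0.085], [0, -0.009, 0.004, 0, 0, 0, 0.085], [0.03, 0, 0, 0, 0, 0, 0.085], [0.03, 0, 0, 0, 0, 0, 0.085], [0, 0, 0, 0, 0, 0, 0.085]]]}}

```text
t: 4.63
tool_pos: [0.4729, 0.3898, 0.0847]
tool_rot: [0.308, 1.174, -0.379]
contact_force: [-1.6, -0.8, -0.8]
opening: 0.0851
```

```bash
python3 - <<'E'
from h import *
h=np.array([.893,-.45]); g=np.array([.498,.361])-.026*h
delta([*g,.030],-.467,-20,0)
E
```

```text
turn [-0.3  0.9 -2.2] | 2.4 shift after turn [ 0.0736 -0.0144 -0.0098] shift before [ 0.0728 -0.0173 -0.0109] world [ 0.0077 -0.0201 -0.0725]
```

Request:
{"name": "arm_command", "arguments": {"plan": [[[0, 0, 0, -0.3, 0.9, -2.2, 0.085], [0, -0.0144, -0.0098, 0, 0, 0, 0.085], [0, 0, 0, 0, 0, 0, 0.085]]]}}

```text
t: 4.88
tool_pos: [0.4589, 0.3823, 0.0878]
tool_rot: [0.287, 1.192, -0.404]
contact_force: [-0.7, 0.5, -0.7]
opening: 0.085
```

```bash
python3 - <<'E'
from h import *
h=np.array([.893,-.45]); g=np.array([.498,.361])-.026*h
delta([*g,.030],-.467,-20,0)
E
```

```text
turn [-0.   0.3 -0.3] | 0.4 shift after turn [ 0.0796 -0.0014 -0.0024] shift before [ 0.0796 -0.0018 -0.0028] world [ 0.0217 -0.0125 -0.0756]
```

Request:
{"name": "arm_command", "arguments": {"plan": [[[0, -0.0014, -0.0024, 0, 0.3, -0.3, 0.085], [0.02, 0, 0, 0, 0, 0, 0.085], [0.02, 0, 0, 0, 0, 0, 0.085], [0.015, 0, 0, 0, 0, 0, 0.085], [0, 0, 0, 0, 0, 0, 0.085]]]}}

```text
t: 5.3
tool_pos: [0.4786, 0.3809, 0.0488]
tool_rot: [0.298, 1.183, -0.391]
contact_force: [-0.6, -0.7, -0.2]
opening: 0.0852
```

```bash
python3 - <<'E'
from h import *
h=np.array([.893,-.45]); g=np.array([.498,.361])-.026*h
delta([*g,.030],-.467,-20,0)
E
```

```text
turn [-0.2  0.6 -1.3] | 1.4 shift after turn [ 0.0368 -0.009  -0.0062] shift before [ 0.0365 -0.0099 -0.0066] world [ 0.002  -0.0111 -0.0367]
```

Request:
{"name": "arm_command", "arguments": {"plan": [[[0, -0.009, -0.006, -0.2, 0.6, -1.3, 0.085], [0.012, -0.002, -0.001, 0, 0, -0.3, 0.085], [0.012, -0.002, -0.001, 0, 0, -0.3, 0.085], [0.011, -0.002, -0.001, 0, 0, -0.3, 0.085], [0, 0, 0, 0, 0, 0, 0.085]]]}}

```text
t: 5.72
tool_pos: [0.4769, 0.368, 0.0168]
tool_rot: [0.279, 1.196, -0.417]
contact_force: [0.1, 0.6, -1.4]
opening: 0.0851
```

```bash
python3 - <<'E'
from h import *
h=np.array([.893,-.45]); g=np.array([.498,.361])-.026*h
delta([*g,.030],-.467,-20,0)
E
```

```text
turn [-0.1  0.2  0.6] | 0.7 shift after turn [0.0052 0.0033 0.0007] shift before [0.0051 0.0033 0.0007] world [ 0.0036  0.0018 -0.0046]
```

Request:
{"name": "arm_command", "arguments": {"plan": [[[0.003, 0.003, 0, 0, 0, 0.6, 0.085], [0, 0, 0, 0, 0, 0, 0.05], [0, 0, 0, 0, 0, 0, 0.05], [0, 0, 0, 0, 0, 0, 0.05], [0, 0, 0, 0, 0, 0, 0.05], [0, 0, 0, 0, 0, 0, 0.05], [0, 0, 0, 0, 0, 0, 0.05]]], "squeeze": 80}}

```text
t: 6.3
tool_pos: [0.4791, 0.3703, 0.0127]
tool_rot: [0.285, 1.195, -0.408]
contact_force: [0.8, -0.4, -0.6]
opening: 0.0588
```

```bash
python3 - <<'E'
from h import *
np.set_printoptions(precision=3,suppress=True)
h=np.array([.893,-.45]); g=np.array([.498,.361])-.026*h
delta([*g,.030],-.467,-20,0)
print(fitbox(['scene','side'],'mould',[.498,.361,-.467]))
E
```

```text
turn [-0.   0.2 -0. ] | 0.2 shift after turn [0.001 0.    0.001] shift before [0.001 0.    0.001] world [ 0.002 -0.001 -0.001]
scene [ 0.5    0.361 -0.471] 0.807
side [ 0.502  0.357 -0.354] 0.823
None
```

Request:
{"name": "arm_command", "arguments": {"plan": [[[-0.02, 0, 0.007, 0, 0, 0, 0.05], [-0.025, 0, 0.009, 0, 0, 0, 0.05], [-0.031, 0, 0.011, 0, 0, 0, 0.05], [-0.031, 0, 0.011, 0, 0, 0, 0.05], [-0.031, 0, 0.011, 0, 0, 0, 0.05], [-0.031, 0, 0.011, 0, 0, 0, 0.05], [-0.031, 0, 0.011, 0, 0, 0, 0.05], [-0.025, 0, 0.009, 0, 0, 0, 0.05], [-0.02, 0, 0.007, 0, 0, 0, 0.05], [0, 0, 0, 0, 0, 0, 0.05]]]}}

```text
t: 7.33
tool_pos: [0.4715, 0.368, 0.2741]
tool_rot: [0.275, 1.212, -0.42]
contact_force: [0.6, 0.7, -1.4]
opening: 0.0593
```

```bash
python3 - <<'E'
from h import *
np.set_printoptions(precision=3,suppress=True)
o=ctrl.get_obs(); print(o['tool_pos'],o['q'],o['opening'])
# box pose: fit its outline, yaw
fitbox(['scene','side'],'grille',[.571,-.138,0.],.05,(.28,.26,.1))
for cam in ['scene','side']:
    r=cut_out(cam,'grille'); print([(x['conf'],x['mask'].sum()) for x in r])
    m=r[0]['mask'].astype(np.uint8); print(cv2.boxPoints(cv2.minAreaRect(cv2.findNonZero(m))).round())
E
```

```text
[0.471 0.368 0.274] [ 0.684 -0.094  1.713 -0.32   1.406 -0.385] 0.05925656945938354
scene [ 0.567 -0.145 -0.044] 0.715
side [ 0.569 -0.135 -0.046] 0.679
[(0.98, np.int64(11994)), (0.64, np.int64(1083))]
[[ 53. 113.]
 [139.  47.]
 [268. 214.]
 [183. 280.]]
[(0.63, np.int64(14493))]
[[287. 228.]
 [414. 212.]
 [440. 418.]
 [313. 434.]]
```

```bash
cat >> h.py <<'E'
from scipy.spatial.transform import Slerp
def path(G,yaw,phi,n,op,back=0,endrow=True):
    P,M=target(G,yaw,phi); P=P-back*M[:,0]; o=ctrl.get_obs(); p0=np.array(o['tool_pos']); r0=R.from_rotvec(o['tool_rot'])
    s=np.linspace(0,1,n+1); S=Slerp([0,1],R.concatenate([r0,R.from_matrix(M)]))(s); T=p0+np.outer(s,P-p0)
    rows=[[*(S[i].inv().apply(T[i+1]-T[i])).round(4),*(S[i].inv()*S[i+1]).as_rotvec(degrees=True).round(1),op] for i in range(n)]
    print('dist',np.linalg.norm(P-p0).round(3),'turn',np.degrees((r0.inv()*R.from_matrix(M)).magnitude()).round(1))
    print(', '.join('['+', '.join(f'{v:g}' for v in r)+']' for r in rows))
    return P,M
E
python3 - <<'E'
from h import *
path([.571,-.10,.30],-1.616,25,19,.05)
E
```

```text
dist 0.47 turn 78.2
[0.0048, -0.019, 0.015, 3.5, 2.1, 0.3, 0.05], [0.0041, -0.0181, 0.0163, 3.5, 2.1, 0.3, 0.05], [0.0034, -0.0171, 0.0175, 3.5, 2.1, 0.3, 0.05], [0.0027, -0.016, 0.0187, 3.5, 2.1, 0.3, 0.05], [0.0019, -0.0148, 0.0197, 3.5, 2.1, 0.3, 0.05], [0.0011, -0.0136, 0.0206, 3.5, 2.1, 0.3, 0.05], [0.0002, -0.0123, 0.0214, 3.5, 2.1, 0.3, 0.05], [-0.0006, -0.0109, 0.0222, 3.5, 2.1, 0.3, 0.05], [-0.0015, -0.0095, 0.0227, 3.5, 2.1, 0.3, 0.05], [-0.0024, -0.0081, 0.0232, 3.5, 2.1, 0.3, 0.05], [-0.0033, -0.0067, 0.0236, 3.5, 2.1, 0.3, 0.05], [-0.0042, -0.0052, 0.0238, 3.5, 2.1, 0.3, 0.05], [-0.0051, -0.0037, 0.0239, 3.5, 2.1, 0.3, 0.05], [-0.006, -0.0022, 0.0239, 3.5, 2.1, 0.3, 0.05], [-0.0069, -0.0007, 0.0237, 3.5, 2.1, 0.3, 0.05], [-0.0077, 0.0008, 0.0235, 3.5, 2.1, 0.3, 0.05], [-0.0086, 0.0023, 0.0231, 3.5, 2.1, 0.3, 0.05], [-0.0094, 0.0037, 0.0226, 3.5, 2.1, 0.3, 0.05], [-0.0102, 0.0051, 0.0219, 3.5, 2.1, 0.3, 0.05]
```

Request:
{"name": "arm_command", "arguments": {"plan": [[[0.005, -0.019, 0.015, 3.5, 2.1, 0.3, 0.05], [0.004, -0.018, 0.016, 3.5, 2.1, 0.3, 0.05], [0.003, -0.017, 0.0175, 3.5, 2.1, 0.3, 0.05], [0.003, -0.016, 0.0185, 3.5, 2.1, 0.3, 0.05], [0.002, -0.015, 0.0195, 3.5, 2.1, 0.3, 0.05], [0.001, -0.0135, 0.0205, 3.5, 2.1, 0.3, 0.05], [0, -0.0125, 0.0215, 3.5, 2.1, 0.3, 0.05], [-0.0005, -0.011, 0.022, 3.5, 2.1, 0.3, 0.05], [-0.0015, -0.0095, 0.0225, 3.5, 2.1, 0.3, 0.05], [-0.0025, -0.008, 0.023, 3.5, 2.1, 0.3, 0.05], [-0.0035, -0.0065, 0.0235, 3.5, 2.1, 0.3, 0.05], [-0.004, -0.005, 0.024, 3.5, 2.1, 0.3, 0.05], [-0.005, -0.0035, 0.024, 3.5, 2.1, 0.3, 0.05], [-0.006, -0.002, 0.024, 3.5, 2.1, 0.3, 0.05], [-0.007, -0.0005, 0.0235, 3.5, 2.1, 0.3, 0.05], [-0.0075, 0.001, 0.0235, 3.5, 2.1, 0.3, 0.05], [-0.0085, 0.0025, 0.023, 3.5, 2.1, 0.3, 0.05], [-0.0095, 0.0035, 0.0225, 3.5, 2.1, 0.3, 0.05], [-0.01, 0.005, 0.022, 3.5, 2.1, 0.3, 0.05], [0, 0, 0, 0, 0, 0, 0.05]]]}}

```text
t: 9.3
tool_pos: [0.552, -0.117, 0.2318]
tool_rot: [1.599, 1.525, -1.072]
contact_force: [-0.8, -0.5, -2.0]
opening: 0.0592
```

```bash
python3 - <<'E'
from h import *
np.set_printoptions(precision=3,suppress=True)
o=ctrl.get_obs(); print(o['q'],o['opening'])
path([.571,-.138,.28],-1.616,70,10,.05)
save('wrist','w2')
for t in ['grille','damper_axis','damper_grip']:
    for r in mark_of('wrist',t)[:1]: print(t,r['conf'],toW('wrist',np.array(r['at']),o))
E
```

```text
[-0.529  0.031  1.683  0.381  1.682 -0.429] 0.05915586645984978
dist 0.046 turn 44.2
[-0.0039, 0.0017, -0.0018, -0.5, 4.4, 0.1, 0.05], [-0.0038, 0.0017, -0.002, -0.5, 4.4, 0.1, 0.05], [-0.0036, 0.0018, -0.0023, -0.5, 4.4, 0.1, 0.05], [-0.0034, 0.0018, -0.0026, -0.5, 4.4, 0.1, 0.05], [-0.0032, 0.0018, -0.0028, -0.5, 4.4, 0.1, 0.05], [-0.003, 0.0018, -0.003, -0.5, 4.4, 0.1, 0.05], [-0.0027, 0.0019, -0.0032, -0.5, 4.4, 0.1, 0.05], [-0.0025, 0.0019, -0.0034, -0.5, 4.4, 0.1, 0.05], [-0.0022, 0.0019, -0.0036, -0.5, 4.4, 0.1, 0.05], [-0.0019, 0.002, -0.0037, -0.5, 4.4, 0.1, 0.05]
damper_grip 0.44 [0.465 0.166 0.025]
```

View pics/w2.png

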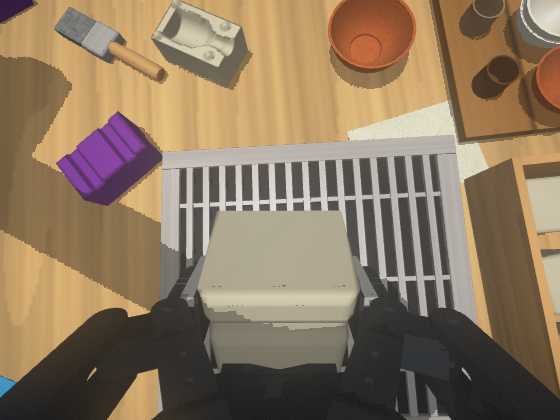

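The wrist picture shows the block held squarely. The box's +y top corners are at about (163,155) and (455,137), so I'll compute the box pose from them.

```bash
python3 - <<'E'
from h import *
np.set_printoptions(precision=4,suppress=True)
a=ray('wrist',163,153,.1);b=ray('wrist',455,136.5,.1); d=b-a; y=np.arctan2(d[1],d[0]); print(a,b,np.linalg.norm(d),'yaw',y)
print('centre',(a+b)/2+.13*np.array([np.sin(y),-np.cos(y),0]))
for c,pts in dict(scene=[(130,208),(206,163),(257,203),(180,246)]).items(): print(c,[ray(c,*p,.1) for p in pts])
E
```

```text
[0.4387 0.0031 0.1   ] [ 0.7189 -0.0099  0.1   ] 0.28050659226899616 yaw -0.046208840221633796
centre [ 0.5728 -0.1333  0.1   ]
scene [array([ 0.7212, -0.2032,  0.1   ]), array([ 0.4507, -0.2391,  0.1   ]), array([0.4467, 0.0112, 0.1   ]), array([0.6906, 0.0115, 0.1   ])]
```

Request:
{"name": "arm_command", "arguments": {"plan": [[[-0.004, 0.002, -0.002, -0.5, 4.4, 0.1, 0.05], [-0.004, 0.002, -0.002, -0.5, 4.4, 0.1, 0.05], [-0.0035, 0.002, -0.002, -0.5, 4.4, 0.1, 0.05], [-0.0035, 0.002, -0.0025, -0.5, 4.4, 0.1, 0.05], [-0.003, 0.002, -0.003, -0.5, 4.4, 0.1, 0.05], [-0.003, 0.002, -0.003, -0.5, 4.4, 0.1, 0.05], [-0.003, 0.002, -0.003, -0.5, 4.4, 0.1, 0.05], [-0.0025, 0.002, -0.0035, -0.5, 4.4, 0.1, 0.05], [-0.002, 0.002, -0.0035, -0.5, 4.4, 0.1, 0.05], [-0.002, 0.002, -0.0035, -0.5, 4.4, 0.1, 0.05], [0, 0, 0, 0, 0, 0, 0.05]]]}}

```text
t: 10.42
tool_pos: [0.5745, -0.0973, 0.2815]
tool_rot: [2.046, 2.024, -0.313]
contact_force: [-1.5, -0.5, -3.4]
opening: 0.0585
```

```bash
python3 - <<'E'
from h import *
np.set_printoptions(precision=3,suppress=True)
o=ctrl.get_obs(); print(o['q'],o['opening'],o['contact_force'])
path([.571,-.138,.22],-1.616,70,5,.05)
E
```

```text
[-0.675  0.284  1.595  0.998  2.045 -0.587] 0.058529186280217534 [-1.457 -0.456 -3.353]
dist 0.072 turn 2.9
[0, -0.0008, 0.0143, 0.4, -0.3, 0.3, 0.05], [0.0001, -0.0007, 0.0143, 0.4, -0.3, 0.3, 0.05], [0.0002, -0.0006, 0.0143, 0.4, -0.3, 0.3, 0.05], [0.0002, -0.0005, 0.0143, 0.4, -0.3, 0.3, 0.05], [0.0003, -0.0004, 0.0143, 0.4, -0.3, 0.3, 0.05]
```

Request:
{"name": "arm_command", "arguments": {"plan": [[[0, -0.001, 0.0145, 0.4, -0.3, 0.3, 0.05], [0, -0.0005, 0.0145, 0.4, -0.3, 0.3, 0.05], [0, -0.0005, 0.0145, 0.4, -0.3, 0.3, 0.05], [0, -0.0005, 0.0145, 0.4, -0.3, 0.3, 0.05], [0, -0.0005, 0.0145, 0.4, -0.3, 0.3, 0.05], [0, 0, 0, 0, 0, 0, 0.05]]]}}

```text
t: 10.92
tool_pos: [0.5717, -0.1201, 0.2065]
tool_rot: [2.065, 1.983, -0.387]
contact_force: [-0.7, 0.4, -3.1]
opening: 0.0592
```

```bash
python3 - <<'E'
from h import *
np.set_printoptions(precision=3,suppress=True)
o=ctrl.get_obs(); print(o['tool_pos'],o['opening'],o['contact_force'])
path([.573,-.137,.190],-1.617,70,4,.05)
a=get_image('side')[150:330,260:460,::-1]; b=get_image('scene')[100:280,100:300,::-1]
cv2.imwrite('pics/s1.png',cv2.resize(np.hstack([a,b]),None,fx=2,fy=2,interpolation=cv2.INTER_CUBIC))
E
```

```text
[ 0.572 -0.12   0.206] 0.05918248573743689 [-0.702  0.38  -3.061]
dist 0.023 turn 1.1
[0.0023, 0.0005, 0.0053, -0, 0.3, 0.1, 0.05], [0.0023, 0.0005, 0.0053, -0, 0.3, 0.1, 0.05], [0.0023, 0.0005, 0.0053, -0, 0.3, 0.1, 0.05], [0.0022, 0.0005, 0.0053, -0, 0.3, 0.1, 0.05]
```

View pics/s1.png

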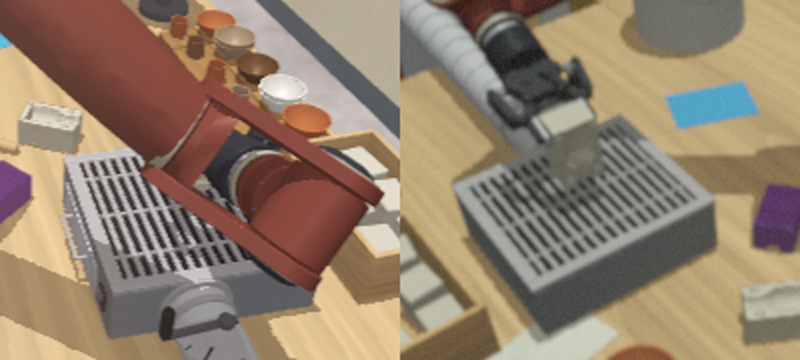

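The side and scene crops show the block upright over the grille, with the gripper leaning to the right and clear of the lever. I'll lower on.

Request:
{"name": "arm_command", "arguments": {"plan": [[[0.002, 0.0005, 0.005, 0, 0.3, 0.1, 0.05], [0.002, 0.0005, 0.005, 0, 0.3, 0.1, 0.05], [0.002, 0.0005, 0.005, 0, 0.3, 0.1, 0.05], [0.002, 0.0005, 0.005, 0, 0.3, 0.1, 0.05], [0, 0, 0, 0, 0, 0, 0.05]]]}}

```text
t: 11.43
tool_pos: [0.5761, -0.1203, 0.188]
tool_rot: [2.081, 1.982, -0.356]
contact_force: [-0.2, -0.5, -4.4]
opening: 0.059
```

```bash
python3 - <<'E'
from h import *
np.set_printoptions(precision=3,suppress=True)
o=ctrl.get_obs(); print(o['tool_pos'],o['opening'],o['contact_force'])
path([.573,-.137,.176],-1.617,70,4,.05)
for c in ['scene','side']:
    m,o=best_mask(c,'mould',[.573,-.134,.164])
    if m is not None:
        b=cv2.minAreaRect(cv2.findNonZero(m.astype(np.uint8))); print(c,b)
E
```

```text
[ 0.576 -0.12   0.188] 0.05903090402190587 [-0.216 -0.458 -4.445]
dist 0.019 turn 0.5
[0.0018, -0.0006, 0.0043, 0.1, -0, -0.1, 0.05], [0.0018, -0.0006, 0.0043, 0.1, -0, -0.1, 0.05], [0.0018, -0.0006, 0.0043, 0.1, -0, -0.1, 0.05], [0.0018, -0.0006, 0.0043, 0.1, -0, -0.1, 0.05]
scene ((186.31507873535156, 179.34716796875), (41.71063995361328, 27.520421981811523), 79.3803482055664)
```

Request:
{"name": "arm_command", "arguments": {"plan": [[[0.002, -0.0005, 0.004, 0, 0, 0, 0.05], [0.002, -0.0005, 0.004, 0, 0, 0, 0.05], [0.0015, -0.0005, 0.004, 0, 0, 0, 0.05], [0.001, 0, 0.002, 0, 0, 0, 0.05], [0, 0, 0, 0, 0, 0, 0.05]]]}}

```text
t: 12.05
tool_pos: [0.5756, -0.1194, 0.1738]
tool_rot: [2.078, 1.979, -0.354]
contact_force: [-0.8, -0.2, -3.1]
opening: 0.0591
```

```bash
python3 - <<'E'
from h import *
np.set_printoptions(precision=3,suppress=True)
delta([.573,-.137,.174],-1.617,70)
E
```

```text
turn [ 0.7  0.1 -0.3] | 0.8 shift after turn [ 0.002 -0.002  0.006] shift before [ 0.002 -0.002  0.006] world [-0.002  0.    -0.006]
```

Request:
{"name": "arm_command", "arguments": {"plan": [[[0.001, 0, 0.002, 0.7, 0, -0.3, 0.05], [0.0005, 0, 0.0015, 0, 0, 0, 0.05], [0, 0, 0, 0, 0, 0, 0.05]]]}}

```text
t: 12.3
tool_pos: [0.5756, -0.1191, 0.1697]
tool_rot: [2.081, 1.988, -0.369]
contact_force: [0.9, -0.4, -1.7]
opening: 0.0591
```

Request:
{"name": "arm_command", "arguments": {"plan": [[[0.0005, 0, 0.0015, 0, 0, 0, 0.05], [0.0005, 0, 0.0005, 0, 0, 0, 0.05]]]}}

```text
t: 12.47
tool_pos: [0.5756, -0.1191, 0.1698]
tool_rot: [2.08, 1.991, -0.365]
contact_force: [-1.1, -0.9, -0.5]
opening: 0.0592
```

Request:
{"name": "arm_command", "arguments": {"plan": [[[0.0005, 0, 0.0015, 0, 0, 0, 0.05], [0.0005, 0, 0.0015, 0, 0, 0, 0.05]]]}}

```text
t: 12.63
tool_pos: [0.5755, -0.1193, 0.1699]
tool_rot: [2.079, 1.995, -0.359]
contact_force: [-3.3, 0.4, 6.3]
opening: 0.0594
```

Request:
{"name": "arm_command", "arguments": {"plan": [[[0, 0, 0, 0, 0, 0, 0.062], [0, 0, 0, 0, 0, 0, 0.066], [0, 0, 0, 0, 0, 0, 0.075], [0, 0, 0, 0, 0, 0, 0.085], [0, 0, 0, 0, 0, 0, 0.085]]]}}

```text
t: 13.05
tool_pos: [0.5765, -0.1196, 0.1703]
tool_rot: [2.078, 1.991, -0.357]
contact_force: [-0.2, -0.1, -0.1]
opening: 0.0849
```

```bash
python3 - <<'E'
from h import *
np.set_printoptions(precision=3,suppress=True)
o=ctrl.get_obs(); M=R.from_rotvec(o['tool_rot']).as_matrix(); print(M, o['opening'],o['contact_force'])
a=get_image('wrist')[:,:,::-1]; b=get_image('scene')[100:280,100:300,::-1]
cv2.imwrite('pics/s2.png',np.hstack([cv2.resize(a,(400,300)),cv2.resize(b,(333,300))]))
E
```

```text
[[ 0.041  0.999 -0.009]
 [ 0.94  -0.042 -0.338]
 [-0.338  0.005 -0.941]] 0.08491520188255999 [-0.159 -0.063 -0.063]
```

View pics/s2.png

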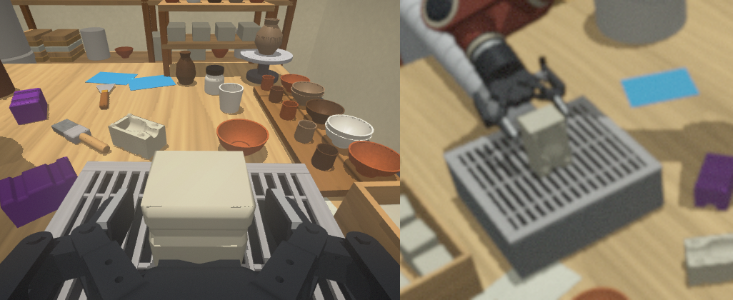

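The block stands squarely on the grille and the fingers are clear, with the back towards the gripper at (197,200). I'll retreat and come back from above tilted the other way.

Request:
{"name": "arm_command", "arguments": {"plan": [[[-0.015, 0, 0, 0, 0, 0, 0.085], [-0.025, 0, 0, 0, 0, 0, 0.085], [-0.03, 0, 0, 0, 0, 0, 0.085], [-0.03, 0, 0, 0, 0, 0, 0.085], [-0.01, 0, -0.025, 0, 0, 0, 0.085], [-0.01, 0, -0.03, 0, 0, 0, 0.085], [-0.01, 0, -0.03, 0, 0, 0, 0.085], [-0.01, 0, -0.03, 0, 0, 0, 0.085], [0, 0, 0, 0, 0, 0, 0.085]]]}}

```text
t: 13.9
tool_pos: [0.5696, -0.2239, 0.331]
tool_rot: [2.085, 1.995, -0.361]
contact_force: [0.3, -0.8, 0.3]
opening: 0.0852
```

```bash
python3 - <<'E'
from h import *
np.set_printoptions(precision=3,suppress=True)
o=ctrl.get_obs(); print(o['tool_pos'],o['q'])
path([.576,-.130,.174],-1.617,-30,18,.085,.15)
E
```

```text
[ 0.57  -0.224  0.331] [-0.818  0.376  1.387  0.978  2.193 -0.526]
dist 0.165 turn 100.5
[0.0092, 0.0001, -0.0007, 0, -5.6, 0, 0.085], [0.0091, 0.0001, -0.0016, 0, -5.6, 0, 0.085], [0.0089, 0.0001, -0.0024, 0, -5.6, 0, 0.085], [0.0086, 0.0001, -0.0033, 0, -5.6, 0, 0.085], [0.0082, 0.0001, -0.0041, 0, -5.6, 0, 0.085], [0.0078, 0.0001, -0.0049, 0, -5.6, 0, 0.085], [0.0073, 0.0001, -0.0056, 0, -5.6, 0, 0.085], [0.0067, 0.0001, -0.0063, 0, -5.6, 0, 0.085], [0.006, 0.0001, -0.0069, 0, -5.6, 0, 0.085], [0.0053, 0.0001, -0.0075, 0, -5.6, 0, 0.085], [0.0046, 0.0001, -0.008, 0, -5.6, 0, 0.085], [0.0038, 0.0001, -0.0084, 0, -5.6, 0, 0.085], [0.003, 0.0001, -0.0087, 0, -5.6, 0, 0.085], [0.0021, 0.0001, -0.0089, 0, -5.6, 0, 0.085], [0.0012, 0.0001, -0.0091, 0, -5.6, 0, 0.085], [0.0003, 0.0001, -0.0092, 0, -5.6, 0, 0.085], [-0.0006, 0.0001, -0.0092, 0, -5.6, 0, 0.085], [-0.0015, 0.0001, -0.0091, 0, -5.6, 0, 0.085]
```

Request:
{"name": "arm_command", "arguments": {"plan": [[[0.008, 0, -0.002, 0, -5.6, 0, 0.085], [0.008, 0, -0.003, 0, -5.6, 0, 0.085], [0.008, 0, -0.004, 0, -5.6, 0, 0.085], [0.008, 0, -0.005, 0, -5.6, 0, 0.085], [0.007, 0, -0.005, 0, -5.6, 0, 0.085], [0.007, 0, -0.006, 0, -5.6, 0, 0.085], [0.006, 0, -0.006, 0, -5.6, 0, 0.085], [0.005, 0, -0.006, 0, -5.6, 0, 0.085], [0.004, 0, -0.007, 0, -5.6, 0, 0.085], [0.004, 0, -0.0075, 0, -5.6, 0, 0.085], [0.003, 0, -0.008, 0, -5.6, 0, 0.085], [0.002, 0, -0.0085, 0, -5.6, 0, 0.085], [0.001, 0, -0.0085, 0, -5.6, 0, 0.085], [0, 0, -0.009, 0, -5.6, 0, 0.085], [0, 0, -0.009, 0, -5.6, 0, 0.085], [-0.001, 0, -0.009, 0, -5.6, 0, 0.085], [-0.001, 0, -0.009, 0, -5.6, 0, 0.085], [-0.002, 0, -0.009, 0, -5.6, 0, 0.085], [0, 0, 0, 0, 0, 0, 0.085]]]}}

```text
t: 15.48
tool_pos: [0.5794, -0.0836, 0.3242]
tool_rot: [0.784, 0.7, -1.491]
contact_force: [0.2, 0.1, -1.1]
opening: 0.0849
```

```bash
python3 - <<'E'
from h import *
np.set_printoptions(precision=3,suppress=True)
o=ctrl.get_obs(); print(o['tool_pos'],o['q'])
delta([.576,-.130,.174],-1.617,-30,.10)
fitbox(['scene','wrist','side'],'mould',[.576,-.1325,-.046],.148,(.06,.05,.096))
E
```

```text
[ 0.579 -0.084  0.324] [ 0.01  -0.05   1.649 -0.625  1.573  0.092]
turn [-1.7  5.8 -0.5] | 6.1 shift after turn [ 0.072 -0.001 -0.035] shift before [ 0.069 -0.003 -0.042] world [-0.002 -0.006 -0.08 ]
scene [ 0.575 -0.131 -0.094] 0.945
wrist [ 0.576 -0.131 -0.036] 0.929
side [ 0.573 -0.129 -0.151] 0.944
```

Request:
{"name": "arm_command", "arguments": {"plan": [[[0, 0, 0, -1.7, 5.8, -0.5, 0.085], [0, 0, -0.018, 0, 0, 0, 0.085], [0, -0.001, -0.016, 0, 0, 0, 0.085], [0.03, 0, 0, 0, 0, 0, 0.085], [0.03, 0, 0, 0, 0, 0, 0.085], [0, 0, 0, 0, 0, 0, 0.085]]]}}

```text
t: 16.28
tool_pos: [0.5811, -0.0929, 0.2635]
tool_rot: [0.865, 0.789, -1.454]
contact_force: [-0.7, 0.5, -1.7]
opening: 0.085
```

```bash
python3 - <<'E'
from h import *
np.set_printoptions(precision=3,suppress=True)
o=ctrl.get_obs(); print(o['tool_pos'])
path([.5755,-.128,.174],-1.617,-30,5,.085,.04)
delta([.5755,-.128,.174],-1.617,-30)
E
```

```text
[ 0.581 -0.093  0.264]
dist 0.076 turn 1.4
[0.0149, -0.001, -0.0027, -0.3, -0.1, -0.1, 0.085], [0.0149, -0.0009, -0.0027, -0.3, -0.1, -0.1, 0.085], [0.0149, -0.0009, -0.0027, -0.3, -0.1, -0.1, 0.085], [0.0149, -0.0009, -0.0028, -0.3, -0.1, -0.1, 0.085], [0.0148, -0.0008, -0.0028, -0.3, -0.1, -0.1, 0.085]
turn [-1.3 -0.5 -0.5] | 1.4 shift after turn [ 0.114 -0.004 -0.014] shift before [ 0.114 -0.005 -0.013] world [-0.006 -0.045 -0.106]
```

Request:
{"name": "arm_command", "arguments": {"plan": [[[0, -0.004, -0.014, -1.3, -0.5, -0.5, 0.085], [0.015, 0, 0, 0, 0, 0, 0.085], [0.015, 0, 0, 0, 0, 0, 0.085], [0.015, 0, 0, 0, 0, 0, 0.085], [0.015, 0, 0, 0, 0, 0, 0.085], [0, 0, 0, 0, 0, 0, 0.085]]]}}

```text
t: 16.78
tool_pos: [0.5776, -0.1086, 0.2044]
tool_rot: [0.838, 0.801, -1.449]
contact_force: [-0.5, 0.5, -0.4]
opening: 0.085
```

```bash
python3 - <<'E'
from h import *
np.set_printoptions(precision=3,suppress=True)
o=ctrl.get_obs(); print(o['tool_pos'])
delta([.5755,-.128,.174],-1.617,-30)
E
```

```text
[ 0.578 -0.109  0.204]
turn [ 0.1  0.  -0.2] | 0.2 shift after turn [ 0.055 -0.001  0.002] shift before [ 0.055 -0.001  0.002] world [-0.003 -0.029 -0.047]
```

Request:
{"name": "arm_command", "arguments": {"plan": [[[0.014, -0.001, 0.001, 0, 0, 0, 0.085], [0.014, 0, 0, 0, 0, 0, 0.085], [0.013, 0, 0, 0, 0, 0, 0.085], [0.01, 0, 0, 0, 0, 0, 0.085], [0, 0, 0, 0, 0, 0, 0.085]]]}}

```text
t: 17.2
tool_pos: [0.5765, -0.1365, 0.1584]
tool_rot: [0.839, 0.799, -1.447]
contact_force: [-1.1, 0.0, -0.6]
opening: 0.085
```

```bash
python3 - <<'E'
from h import *
np.set_printoptions(precision=3,suppress=True)
o=ctrl.get_obs(); print(o['tool_pos'])
delta([.5755,-.128,.174],-1.617,-30)
fitbox(['scene','side'],'mould',[.576,-.131,-.046],.148,(.06,.05,.096))
E
```

```text
[ 0.577 -0.137  0.158]
turn [ 0.1  0.  -0.3] | 0.4 shift after turn [ 0.001 -0.001  0.001] shift before [ 0.001 -0.001  0.001] world [-0.002 -0.001 -0.001]
scene none
side [ 0.574 -0.129 -0.064] 0.943
```

Undisturbed and centred. I'll close, then lift.

Request:
{"name": "arm_command", "arguments": {"plan": [[[0, -0.001, 0.001, 0, 0, 0, 0.085], [0, 0, 0, 0, 0, 0, 0.068], [0, 0, 0, 0, 0, 0, 0.05], [0, 0, 0, 0, 0, 0, 0.05], [0, 0, 0, 0, 0, 0, 0.05], [0, 0, 0, 0, 0, 0, 0.05], [0, 0, 0, 0, 0, 0, 0.05], [0, 0, 0, 0, 0, 0, 0.05]]], "squeeze": 80}}

```text
t: 18.07
tool_pos: [0.5787, -0.1356, 0.1653]
tool_rot: [0.843, 0.792, -1.44]
contact_force: [-0.6, -0.1, -0.2]
opening: 0.0592
```

```bash
python3 - <<'E'
from h import *
np.set_printoptions(precision=3,suppress=True)
o=ctrl.get_obs(); M=R.from_rotvec(o['tool_rot']).as_matrix(); print(o['tool_pos'],o['opening'],'G',o['tool_pos']-.019*M[:,0],'up in tool',M[2],'phi',np.degrees(np.arctan2(M[2,2],-M[2,0])))
E
```

```text
[ 0.579 -0.136  0.165] 0.05918178353714719 G [ 0.579 -0.126  0.182] up in tool [-0.866  0.013  0.501] phi 30.04785418533036
```

Request:
{"name": "arm_command", "arguments": {"plan": [[[-0.009, 0, 0.005, 0, 0, 0, 0.05], [-0.017, 0, 0.01, 0, 0, 0, 0.05], [-0.017, 0, 0.01, 0, 0, 0, 0.05], [-0.017, 0, 0.01, 0, 0, 0, 0.05], [-0.017, 0, 0.01, 0, 0, 0, 0.05], [-0.017, 0, 0.01, 0, 0, 0, 0.05], [-0.009, 0, 0.005, 0, 0, 0, 0.05], [0, 0, 0, 0, 0, 0, 0.05]]]}}

```text
t: 18.73
tool_pos: [0.5741, -0.1346, 0.2862]
tool_rot: [0.841, 0.805, -1.444]
contact_force: [-0.3, -0.2, -2.6]
opening: 0.0592
```

```bash
python3 - <<'E'
from h import *
np.set_printoptions(precision=3,suppress=True)
o=ctrl.get_obs(); print(o['tool_pos'],o['opening'],o['contact_force'],o['q'])
h=np.array([np.cos(-1.617),np.sin(-1.617)]); C=np.array([.573,-.134]); g=C+.034*h
print(g)
path([*g,.26],-1.617,60,18,.05)
E
```

```text
[ 0.574 -0.135  0.286] 0.05923115742377066 [-0.338 -0.201 -2.574] [-0.122 -0.067  1.702 -0.519  1.472 -0.039]
[ 0.571 -0.168]
dist 0.04 turn 89.7
[0.0022, -0.0001, -0.0002, 0, 5, -0, 0.05], [0.0022, -0.0001, 0, 0, 5, -0, 0.05], [0.0022, -0.0001, 0.0002, 0, 5, -0, 0.05], [0.0022, -0.0001, 0.0004, 0, 5, -0, 0.05], [0.0021, -0.0001, 0.0006, 0, 5, -0, 0.05], [0.0021, -0.0001, 0.0008, 0, 5, -0, 0.05], [0.002, -0.0001, 0.0009, 0, 5, -0, 0.05], [0.0019, -0.0001, 0.0011, 0, 5, -0, 0.05], [0.0018, -0.0001, 0.0013, 0, 5, -0, 0.05], [0.0017, -0.0001, 0.0014, 0, 5, -0, 0.05], [0.0015, -0.0001, 0.0016, 0, 5, -0, 0.05], [0.0014, -0.0001, 0.0017, 0, 5, -0, 0.05], [0.0012, -0.0001, 0.0018, 0, 5, -0, 0.05], [0.0011, -0.0001, 0.0019, 0, 5, -0, 0.05], [0.0009, -0.0001, 0.002, 0, 5, -0, 0.05], [0.0007, -0.0001, 0.0021, 0, 5, -0, 0.05], [0.0006, -0.0001, 0.0021, 0, 5, -0, 0.05], [0.0004, -0.0001, 0.0022, 0, 5, -0, 0.05]
```

Request:
{"name": "arm_command", "arguments": {"plan": [[[0, 0, 0, 0, 5, 0, 0.05], [0, 0, 0, 0, 5, 0, 0.05], [0, 0, 0, 0, 5, 0, 0.05], [0, 0, 0, 0, 5, 0, 0.05], [0, 0, 0, 0, 5, 0, 0.05], [0, 0, 0, 0, 5, 0, 0.05], [0, 0, 0, 0, 5, 0, 0.05], [0, 0, 0, 0, 5, 0, 0.05], [0, 0, 0, 0, 5, 0, 0.05], [0, 0, 0, 0, 5, 0, 0.05], [0, 0, 0, 0, 5, 0, 0.05], [0, 0, 0, 0, 5, 0, 0.05], [0, 0, 0, 0, 5, 0, 0.05], [0, 0, 0, 0, 5, 0, 0.05], [0, 0, 0, 0, 5, 0, 0.05], [0, 0, 0, 0, 5, 0, 0.05], [0, 0, 0, 0, 5, 0, 0.05], [0, 0, 0, 0, 5, 0, 0.05], [0, 0, 0, 0, 0, 0, 0.05]]]}}

```text
t: 20.32
tool_pos: [0.5677, -0.1348, 0.2633]
tool_rot: [2.02, 1.95, -0.488]
contact_force: [-0.2, -0.1, -5.2]
opening: 0.0593
```

```bash
python3 - <<'E'
from h import *
np.set_printoptions(precision=3,suppress=True)
o=ctrl.get_obs(); print(o['tool_pos'],o['opening'],o['contact_force'],o['q'])
path([.5715,-.168,.17],-1.617,60,6,.05)
a=get_image('wrist')[:,:,::-1]; b=get_image('scene')[100:280,100:300,::-1]
cv2.imwrite('pics/s3.png',np.hstack([cv2.resize(a,(400,300)),cv2.resize(b,(333,300))]))
E
```

```text
[ 0.568 -0.135  0.263] 0.05925766847991972 [-0.162 -0.121 -5.183] [-0.713  0.281  1.574  0.88   2.009 -0.578]
dist 0.104 turn 4.5
[0.005, 0.0013, 0.0166, -0.2, -0.7, 0.2, 0.05], [0.0052, 0.0012, 0.0166, -0.2, -0.7, 0.2, 0.05], [0.0054, 0.0012, 0.0165, -0.2, -0.7, 0.2, 0.05], [0.0056, 0.0011, 0.0164, -0.2, -0.7, 0.2, 0.05], [0.0058, 0.001, 0.0164, -0.2, -0.7, 0.2, 0.05], [0.006, 0.001, 0.0163, -0.2, -0.7, 0.2, 0.05]
```

View pics/s3.png

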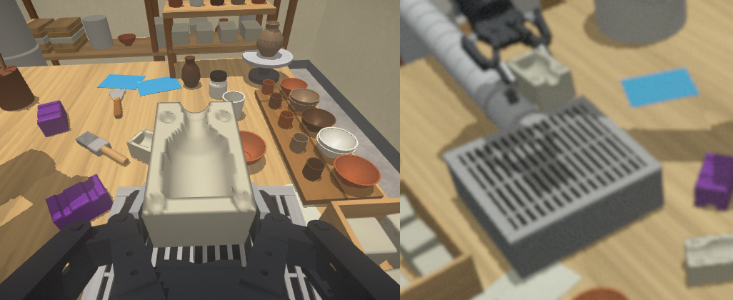

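The block is now hollow face up with the dimples visible. Lowering it.

Request:
{"name": "arm_command", "arguments": {"plan": [[[0.005, 0.001, 0.0165, -0.2, -0.7, 0.2, 0.05], [0.005, 0.001, 0.0165, -0.2, -0.7, 0.2, 0.05], [0.0055, 0.001, 0.0165, -0.2, -0.7, 0.2, 0.05], [0.0055, 0.001, 0.0165, -0.2, -0.7, 0.2, 0.05], [0.006, 0.001, 0.0165, -0.2, -0.7, 0.2, 0.05], [0.006, 0.001, 0.0165, -0.2, -0.7, 0.2, 0.05], [0, 0, 0, 0, 0, 0, 0.05]]]}}

```text
t: 21.0
tool_pos: [0.5778, -0.1534, 0.1672]
tool_rot: [1.943, 1.852, -0.538]
contact_force: [-0.8, 0.3, -4.1]
opening: 0.0588
```

```bash
python3 - <<'E'
from h import *
np.set_printoptions(precision=3,suppress=True)
o=ctrl.get_obs(); print(o['tool_pos'],o['opening'],o['contact_force'],R.from_rotvec(o['tool_rot']).as_matrix()[2])
path([.5715,-.168,.145],-1.617,60,4,.05)
fitbox(['wrist','scene'],'mould',[.573,-.134,-1.617],.164,(.096,.06,.05))
E
```

```text
[ 0.578 -0.153  0.167] 0.05884260667405556 [-0.801  0.285 -4.063] [-0.534  0.024 -0.845]
dist 0.032 turn 2.7
[0.0045, -0.0016, 0.0065, 0.3, 0.6, -0.1, 0.05], [0.0045, -0.0015, 0.0065, 0.3, 0.6, -0.1, 0.05], [0.0044, -0.0015, 0.0066, 0.3, 0.6, -0.1, 0.05], [0.0044, -0.0014, 0.0066, 0.3, 0.6, -0.1, 0.05]
wrist [ 0.577 -0.134 -1.576] 0.931
scene [ 0.57  -0.15  -1.651] 0.932
```

Request:
{"name": "arm_command", "arguments": {"plan": [[[0.0045, -0.0015, 0.0065, 0.3, 0.6, -0.1, 0.05], [0.0045, -0.0015, 0.0065, 0.3, 0.6, -0.1, 0.05], [0.0045, -0.0015, 0.0065, 0.3, 0.6, -0.1, 0.05], [0.0045, -0.0015, 0.0065, 0.3, 0.6, -0.1, 0.05], [0, 0, 0, 0, 0, 0, 0.05]]]}}

```text
t: 21.62
tool_pos: [0.5747, -0.1527, 0.1403]
tool_rot: [1.974, 1.881, -0.517]
contact_force: [-0.7, 0.1, -3.6]
opening: 0.0593
```

```bash
python3 - <<'E'
from h import *
np.set_printoptions(precision=3,suppress=True)
o=ctrl.get_obs(); print(o['tool_pos'],o['contact_force'],R.from_rotvec(o['tool_rot']).as_matrix()[2])
path([.5715,-.168,.134],-1.617,60,3,.05)
E
```

```text
[ 0.575 -0.153  0.14 ] [-0.657  0.139 -3.557] [-0.499  0.011 -0.867]
dist 0.016 turn 0.6
[0.0029, -0.0009, 0.0044, 0.2, -0, -0.1, 0.05], [0.0029, -0.0009, 0.0044, 0.2, -0, -0.1, 0.05], [0.0029, -0.0009, 0.0044, 0.2, -0, -0.1, 0.05]
```

Request:
{"name": "arm_command", "arguments": {"plan": [[[0.003, -0.001, 0.0045, 0, 0, 0, 0.05], [0.003, -0.001, 0.0045, 0, 0, 0, 0.05], [0.002, -0.001, 0.003, 0, 0, 0, 0.05], [0, 0, 0, 0, 0, 0, 0.05]]]}}

```text
t: 21.95
tool_pos: [0.571, -0.1513, 0.1227]
tool_rot: [1.976, 1.883, -0.518]
contact_force: [0.3, -0.9, -1.9]
opening: 0.0589
```

Request:
{"name": "arm_command", "arguments": {"plan": [[[0.0005, 0, 0.001, 0, 0, 0, 0.05], [0.0005, 0, 0.001, 0, 0, 0, 0.05]]]}}

```text
t: 22.12
tool_pos: [0.571, -0.1513, 0.121]
tool_rot: [1.977, 1.884, -0.516]
contact_force: [-2.4, -0.3, 2.5]
opening: 0.0591
```

```bash
python3 - <<'E'
from h import *
np.set_printoptions(precision=3,suppress=True)
o=ctrl.get_obs(); print(o['tool_pos'],o['contact_force'],R.from_rotvec(o['tool_rot']).as_matrix()[2])
delta([.5715,-.168,.130],-1.617,60)
E
```

```text
[ 0.571 -0.151  0.121] [-2.41  -0.254  2.489] [-0.496  0.008 -0.868]
turn [ 0.4 -0.3 -0.2] | 0.6 shift after turn [0.    0.001 0.001] shift before [0.    0.001 0.001] world [ 0.001 -0.    -0.001]
```

Contact came at the expected height. I'll press lightly, release, and back away along the tool.

Request:
{"name": "arm_command", "arguments": {"plan": [[[0.0005, 0, 0.001, 0, 0, 0, 0.05], [0, 0, 0, 0, 0, 0, 0.062], [0, 0, 0, 0, 0, 0, 0.066], [0, 0, 0, 0, 0, 0, 0.075], [0, 0, 0, 0, 0, 0, 0.085], [0, 0, 0, 0, 0, 0, 0.085]]]}}

```text
t: 22.62
tool_pos: [0.5726, -0.1519, 0.1236]
tool_rot: [1.976, 1.882, -0.509]
contact_force: [0.4, -0.4, 0.2]
opening: 0.0855
```

Request:
{"name": "arm_command", "arguments": {"plan": [[[-0.012, 0, 0, 0, 0, 0, 0.085], [-0.02, 0, 0, 0, 0, 0, 0.085], [-0.025, 0, -0.005, 0, 0, 0, 0.085], [-0.025, 0, -0.01, 0, 0, 0, 0.085], [-0.02, 0, -0.03, 0, 0, 0, 0.085], [-0.015, 0, -0.03, 0, 0, 0, 0.085], [-0.015, 0, -0.03, 0, 0, 0, 0.085], [-0.015, 0, -0.03, 0, 0, 0, 0.085], [-0.015, 0, -0.03, 0, 0, 0, 0.085], [0, 0, 0, 0, 0, 0, 0.085]]]}}

```text
t: 23.45
tool_pos: [0.5648, -0.2193, 0.3588]
tool_rot: [1.979, 1.884, -0.512]
contact_force: [1.1, 0.2, 0.9]
opening: 0.085
```

```bash
python3 - <<'E'
from h import *
np.set_printoptions(precision=3,suppress=True)
o=ctrl.get_obs(); print(o['tool_pos'],o['contact_force'],o['q'])
fitbox(['scene','wrist','side'],'mould',[.573,-.134,-1.617],.125)
for c in ['scene','side']:
    get_image(c)
    for t in ['damper_axis','damper_grip']:
        print(c,t,[(r['conf'],toW(c,np.array(r['at']))) for r in mark_of(c,t)[:2]])
a=get_image('side')[160:380,270:490,::-1]; b=get_image('scene')[100:280,100:280,::-1]
cv2.imwrite('pics/s4.png',np.hstack([cv2.resize(a,(400,400),interpolation=cv2.INTER_CUBIC),cv2.resize(b,(400,400),interpolation=cv2.INTER_CUBIC)]))
E
```

```text
[ 0.565 -0.219  0.359] [1.131 0.238 0.908] [-0.8    0.279  1.384  0.863  2.145 -0.527]
scene [ 0.569 -0.137 -1.599] 0.959
wrist [ 0.571 -0.136 -1.586] 0.962
side [ 0.569 -0.132 -1.586] 0.926
scene damper_axis [(0.73, array([ 0.526, -0.342,  0.111])), (0.29, array([ 0.679,  0.324, -0.002]))]
scene damper_grip [(0.57, array([ 0.451, -0.344,  0.136]))]
side damper_axis [(0.94, array([ 0.529, -0.343,  0.107]))]
side damper_grip [(0.62, array([ 0.457, -0.342,  0.133]))]
```

View pics/s4.png

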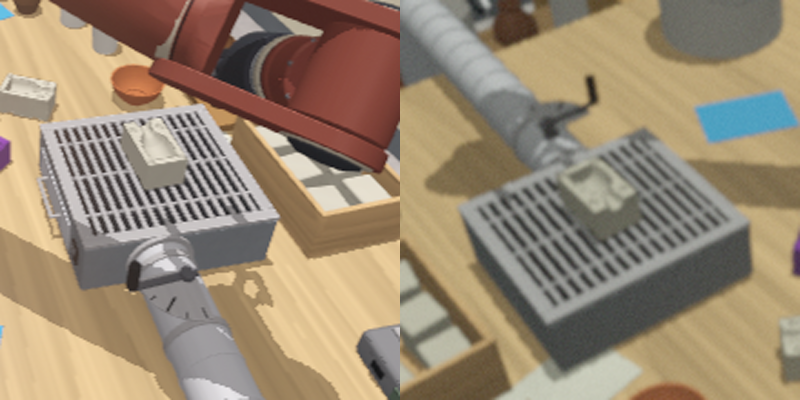

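The mould lies flat at about (0.570,-0.135), hollow up, within 3 mm of the grille centre. The lever grip stands at the -x side, near (135,270) in the left crop. Next is the damper.

```bash
python3 - <<'E'
from h import *
path([.454,-.341,.28],-2.79,0,18,.06)
E
```

```text
dist 0.187 turn 88.1
[-0.0038, -0.0058, 0.0078, 3.4, -3, 2, 0.06], [-0.0036, -0.0052, 0.0083, 3.4, -3, 2, 0.06], [-0.0033, -0.0045, 0.0087, 3.4, -3, 2, 0.06], [-0.003, -0.0039, 0.0092, 3.4, -3, 2, 0.06], [-0.0027, -0.0033, 0.0095, 3.4, -3, 2, 0.06], [-0.0023, -0.0026, 0.0098, 3.4, -3, 2, 0.06], [-0.0018, -0.002, 0.0101, 3.4, -3, 2, 0.06], [-0.0013, -0.0013, 0.0102, 3.4, -3, 2, 0.06], [-0.0008, -0.0007, 0.0103, 3.4, -3, 2, 0.06], [-0.0003, -0, 0.0104, 3.4, -3, 2, 0.06], [0.0002, 0.0006, 0.0104, 3.4, -3, 2, 0.06], [0.0008, 0.0012, 0.0103, 3.4, -3, 2, 0.06], [0.0014, 0.0017, 0.0102, 3.4, -3, 2, 0.06], [0.002, 0.0022, 0.01, 3.4, -3, 2, 0.06], [0.0026, 0.0027, 0.0097, 3.4, -3, 2, 0.06], [0.0032, 0.0032, 0.0094, 3.4, -3, 2, 0.06], [0.0038, 0.0036, 0.009, 3.4, -3, 2, 0.06], [0.0043, 0.004, 0.0086, 3.4, -3, 2, 0.06]
```

Request:
{"name": "arm_command", "arguments": {"plan": [[[-0.004, -0.006, 0.008, 3.4, -3, 2, 0.06], [-0.0035, -0.005, 0.0085, 3.4, -3, 2, 0.06], [-0.0035, -0.0045, 0.0085, 3.4, -3, 2, 0.06], [-0.003, -0.004, 0.009, 3.4, -3, 2, 0.06], [-0.0025, -0.0035, 0.0095, 3.4, -3, 2, 0.06], [-0.0025, -0.0025, 0.01, 3.4, -3, 2, 0.06], [-0.002, -0.002, 0.01, 3.4, -3, 2, 0.06], [-0.0015, -0.0015, 0.01, 3.4, -3, 2, 0.06], [-0.001, -0.0005, 0.0105, 3.4, -3, 2, 0.06], [-0.0005, 0, 0.0105, 3.4, -3, 2, 0.06], [0, 0.0005, 0.0105, 3.4, -3, 2, 0.06], [0.001, 0.001, 0.0105, 3.4, -3, 2, 0.06], [0.0015, 0.0015, 0.01, 3.4, -3, 2, 0.06], [0.002, 0.002, 0.01, 3.4, -3, 2, 0.06], [0.0025, 0.0025, 0.0095, 3.4, -3, 2, 0.06], [0.003, 0.003, 0.0095, 3.4, -3, 2, 0.06], [0.004, 0.0035, 0.009, 3.4, -3, 2, 0.06], [0.0045, 0.004, 0.0085, 3.4, -3, 2, 0.06], [0, 0, 0, 0, 0, 0, 0.06]]]}}

```text
t: 25.73
tool_pos: [0.4416, -0.3454, 0.2652]
tool_rot: [2.003, 0.241, -2.093]
contact_force: [-0.7, 0.7, 0.5]
opening: 0.06
```

```bash
python3 - <<'E'
from h import *
np.set_printoptions(precision=4,suppress=True)
o=ctrl.get_obs(); print(o['tool_pos'],o['q'])
delta([.454,-.341,.25],-2.79,0)
save('wrist','w5')
for t in ['damper_axis','damper_grip']:
    print(t,[(r['conf'],toW('wrist',np.array(r['at']),o)) for r in mark_of('wrist',t)[:2]])
E
```

```text
[ 0.4416 -0.3454  0.2652] [-0.7641 -0.1213  1.7274 -0.0647  1.5239  0.5266]
turn [-3.9  3.  -2.3] | 5.5 shift after turn [ 0.0342  0.0001 -0.0132] shift before [ 0.0334 -0.0022 -0.0149] world [ 0.0124  0.0044 -0.0342]
damper_axis [(0.6, array([ 0.5309, -0.3383,  0.1101]))]
damper_grip [(0.71, array([ 0.453 , -0.3459,  0.1343]))]
```

View pics/w5.png

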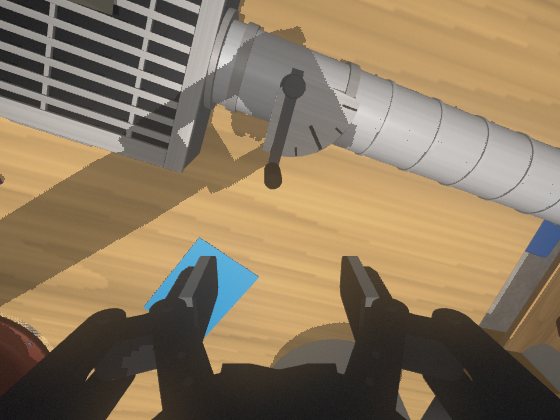

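```bash
python3 - <<'E'
from h import *
np.set_printoptions(precision=4,suppress=True)
for z in (.112,.12): print('pivot',z,ray('wrist',293.5,86,z))
print('grip',ray('wrist',272.5,181,.155),ray('wrist',273,170,.135))
A=ray('wrist',293.5,86,.116)
a=ray('wrist',310,126,.112);b=ray('wrist',320,149,.112); c=ray('wrist',296,152,.112); e=ray('wrist',338,129,.112)
for n,p,q in(('markline',a,b),('pivot-mark',A,b),('tick L',A,c),('tick R',A,e)): d=q-p; print(n,q,np.degrees(np.arctan2(d[1],d[0]))%360,np.hypot(*d[:2]))
E
```

```text
pivot 0.112 [ 0.5314 -0.3407  0.112 ]
pivot 0.12 [ 0.5311 -0.3401  0.12  ]
grip [ 0.4562 -0.3422  0.155 ] [ 0.4606 -0.342   0.135 ]
markline [ 0.4862 -0.3805  0.112 ] 222.01301305358922 0.02308792557440992
pivot-mark [ 0.4862 -0.3805  0.112 ] 221.66326703876527 0.06030121316471942
tick L [ 0.4775 -0.3599  0.112 ] 199.90043560704822 0.05720835520291874
tick R [ 0.5079 -0.3904  0.112 ] 244.96878392578202 0.05520914533204908
```

The wrist picture shows the pivot at (294,86), the grip at (273,178) and the longest mark from (310,126) to (320,149). That mark measures 222°, which agrees with 222.4° from the box yaw. I'll align over the grip at (0.455,-0.342).

Request:
{"name": "arm_command", "arguments": {"plan": [[[0, 0, 0, -3.9, 3, -2.3, 0.06], [0.01, 0, -0.013, 0, 0, 0, 0.06], [0.02, 0, 0, 0, 0, 0, 0.06], [0, 0, 0, 0, 0, 0, 0.06]]]}}

```text
t: 26.22
tool_pos: [0.4569, -0.3423, 0.238]
tool_rot: [2.04, 0.365, -2.016]
contact_force: [-0.3, 1.1, -1.7]
opening: 0.0599
```

```bash
python3 - <<'E'
from h import *
o=ctrl.get_obs(); print(o['tool_pos'])
delta([.455,-.342,.142],-2.79,0)
E
```

```text
[ 0.45687784 -0.34230952  0.23796123]
turn [ 0.2 -0.7 -0.1] | 0.7 shift after turn [ 0.115  -0.0009  0.0017] shift before [ 0.1149 -0.0011  0.003 ] world [-0.0019  0.0003 -0.115 ]
```

Request:
{"name": "arm_command", "arguments": {"plan": [[[0.012, -0.001, 0.002, 0, -0.7, 0, 0.06], [0.016, 0, 0, 0, 0, 0, 0.06], [0.016, 0, 0, 0, 0, 0, 0.06], [0.016, 0, 0, 0, 0, 0, 0.06], [0, 0, 0, 0, 0, 0, 0.06]]]}}

```text
t: 26.63
tool_pos: [0.4566, -0.3421, 0.1762]
tool_rot: [2.027, 0.359, -2.027]
contact_force: [-1.3, -0.1, -0.9]
opening: 0.0599
```

```bash
python3 - <<'E'
from h import *
o=ctrl.get_obs(); print(o['tool_pos'],o['contact_force'])
delta([.455,-.342,.142],-2.79,0)
E
```

```text
[ 0.45656653 -0.34212537  0.17617284] [-1.31954283 -0.09477573 -0.88456175]
turn [ 0.2  0.  -0.2] | 0.3 shift after turn [ 0.0532 -0.0007  0.0014] shift before [ 0.0532 -0.0009  0.0014] world [-0.0016  0.0001 -0.0532]
```

Request:
{"name": "arm_command", "arguments": {"plan": [[[0.014, -0.001, 0.0015, 0, 0, 0, 0.06], [0.014, 0, 0, 0, 0, 0, 0.06], [0.014, 0, 0, 0, 0, 0, 0.06], [0.01, 0, 0, 0, 0, 0, 0.06], [0, 0, 0, 0, 0, 0, 0.03], [0, 0, 0, 0, 0, 0, 0.01], [0, 0, 0, 0, 0, 0, 0.01], [0, 0, 0, 0, 0, 0, 0.01], [0, 0, 0, 0, 0, 0, 0.01], [0, 0, 0, 0, 0, 0, 0.01], [0, 0, 0, 0, 0, 0, 0.01]]], "squeeze": 20}}

```text
t: 27.55
tool_pos: [0.4561, -0.3422, 0.1235]
tool_rot: [2.026, 0.356, -2.024]
contact_force: [1.1, -0.3, -2.8]
opening: 0.0144
```

```bash
python3 - <<'E'
from h import *
np.set_printoptions(precision=4,suppress=True)
o=ctrl.get_obs(); print(o['tool_pos'],o['contact_force'],o['opening'])
A=np.array([.5295,-.341]); 
yaw=-2.79
for th in (10,20,30,40,45):
    a=np.radians(177.4+th); g=A+.075*np.array([np.cos(a),np.sin(a)]); print(th,g)
    delta([*g,.142],yaw,0)
E
```

```text
[ 0.4561 -0.3422  0.1235] [ 1.0881 -0.3044 -2.8126] 0.014383576202179036
10 [ 0.4551 -0.3507]
turn [ 0.2  0.  -0.4] | 0.5 shift after turn [0.0005 0.0076 0.0038] shift before [0.0005 0.0075 0.0038] world [-0.001  -0.0084 -0.0005]
20 [ 0.4579 -0.3634]
turn [ 0.2  0.  -0.4] | 0.5 shift after turn [0.0005 0.0205 0.0056] shift before [0.0006 0.0205 0.0057] world [ 0.0018 -0.0212 -0.0005]
30 [ 0.4629 -0.3755]
turn [ 0.2  0.  -0.4] | 0.5 shift after turn [0.0005 0.0336 0.0051] shift before [0.0007 0.0336 0.0052] world [ 0.0068 -0.0333 -0.0005]
40 [ 0.4699 -0.3866]
turn [ 0.2  0.  -0.4] | 0.5 shift after turn [0.0005 0.0464 0.0023] shift before [0.0008 0.0463 0.0025] world [ 0.0138 -0.0443 -0.0005]
45 [ 0.4741 -0.3916]
turn [ 0.2  0.  -0.4] | 0.5 shift after turn [0.0005 0.0525 0.0001] shift before [0.0008 0.0525 0.0003] world [ 0.018  -0.0493 -0.0005]
```

Request:
{"name": "arm_command", "arguments": {"plan": [[[0, 0.0065, 0.002, 0, 0, 0, 0.01], [0, 0.0065, 0.001, 0, 0, 0, 0.01], [0, 0.0065, 0.0005, 0, 0, 0, 0.01], [0, 0.0065, 0, 0, 0, 0, 0.01], [0, 0.0065, -0.0005, 0, 0, 0, 0.01], [0, 0.0065, -0.001, 0, 0, 0, 0.01], [0, 0, 0, 0, 0, 0, 0.01]]]}}

```text
t: 28.13
tool_pos: [0.4616, -0.3761, 0.1234]
tool_rot: [2.013, 0.382, -2.046]
contact_force: [2.9, 0.1, -4.4]
opening: 0.0144
```

```bash
python3 - <<'E'
from h import *
np.set_printoptions(precision=4,suppress=True)
o=ctrl.get_obs(); print(o['tool_pos'],o['contact_force'],o['opening'])
p=o['tool_pos']; d=np.array(p[:2])-[.5295,-.341]; print(np.hypot(*d),np.degrees(np.arctan2(d[1],d[0]))%360-177.4)
delta([.4741,-.3916,.142],-2.79,0)
E
```

```text
[ 0.4616 -0.3761  0.1234] [ 2.8559  0.1137 -4.4246] 0.014417541107077093
0.07640263982412264 29.923384760141232
turn [0.5 0.8 0.8] | 1.2 shift after turn [ 0.0004  0.0189 -0.0064] shift before [ 0.      0.0189 -0.0062] world [ 0.0125 -0.0155 -0.0004]
```

Request:
{"name": "arm_command", "arguments": {"plan": [[[0, 0.006, -0.0015, 0, 0, 0, 0.01], [0, 0.006, -0.0015, 0, 0, 0, 0.01], [0, 0.006, -0.002, 0, 0, 0, 0.01], [0, 0, 0, 0, 0, 0, 0.01]]]}}

```text
t: 28.47
tool_pos: [0.4704, -0.3917, 0.1233]
tool_rot: [2.007, 0.386, -2.053]
contact_force: [1.5, -0.6, -4.7]
opening: 0.0143
```

```bash
python3 - <<'E'
from h import *
np.set_printoptions(precision=4,suppress=True)
o=ctrl.get_obs(); print(o['tool_pos'],o['contact_force'],o['opening'])
p=o['tool_pos']; d=np.array(p[:2])-[.5305,-.341]; print(np.hypot(*d),np.degrees(np.arctan2(d[1],d[0]))%360-177.4)
get_image('wrist')
for t in ['damper_axis','damper_grip']:
    print(t,[(r['conf'],toW('wrist',np.array(r['at']),o)) for r in mark_of('wrist',t)[:2]])
E
```

```text
[ 0.4704 -0.3917  0.1233] [ 1.5369 -0.5671 -4.6687] 0.01432057911638028
0.07864112052486799 42.76613741440727
damper_axis [(0.71, array([ 0.5331, -0.3415,  0.1091]))]
damper_grip [(0.67, array([ 0.4705, -0.3948,  0.1314]))]
```

Request:
{"name": "arm_command", "arguments": {"plan": [[[0, 0.003, -0.0025, 0, 0, 0, 0.01], [0, 0, 0, 0, 0, 0, 0.01], [0, 0, 0, 0, 0, 0, 0.01]]]}}

```text
t: 28.87
tool_pos: [0.4725, -0.394, 0.1233]
tool_rot: [2.003, 0.384, -2.055]
contact_force: [-1.3, 0.6, -3.5]
opening: 0.0143
```

Request:
{"name": "arm_command", "arguments": {"plan": [[[0, 0, 0, 0, 0, 0, 0.03], [0, 0, 0, 0, 0, 0, 0.05], [0, 0, 0, 0, 0, 0, 0.06], [0, 0, 0, 0, 0, 0, 0.06], [-0.015, 0, 0, 0, 0, 0, 0.06], [-0.025, 0, 0, 0, 0, 0, 0.06], [-0.03, 0, 0, 0, 0, 0, 0.06], [-0.03, 0, 0, 0, 0, 0, 0.06], [-0.03, 0, 0, 0, 0, 0, 0.06], [-0.02, 0, 0, 0, 0, 0, 0.06], [0, 0, 0, 0, 0, 0, 0.06]]]}}

```text
t: 29.78
tool_pos: [0.4767, -0.3931, 0.2811]
tool_rot: [2.006, 0.389, -2.055]
contact_force: [1.0, 0.1, 1.0]
opening: 0.0595
```

```bash
python3 - <<'E'
from h import *
np.set_printoptions(precision=4,suppress=True)
o=ctrl.get_obs(); print(o['tool_pos'])
im=get_image('wrist')[:,:,::-1]; cv2.imwrite('pics/w6.png',cv2.resize(im[40:280,160:440],None,fx=2.5,fy=2.5,interpolation=cv2.INTER_CUBIC))
for t in ['damper_axis','damper_grip']:
    print(t,[(r['conf'],toW('wrist',np.array(r['at']),o)) for r in mark_of('wrist',t)[:1]])
for c in ['scene','side']:
    get_image(c); P=[toW(c,np.array(mark_of(c,t)[0]['at'])) for t in('damper_axis','damper_grip')]
    d=P[1]-P[0]; print(c,P,np.degrees(np.arctan2(d[1],d[0]))%360-177.4)
E
```

```text
[ 0.4767 -0.3931  0.2811]
damper_axis [(0.94, array([ 0.5298, -0.34  ,  0.1084]))]
damper_grip [(0.7, array([ 0.4754, -0.3936,  0.1346]))]Traceback (most recent call last):
  File "<stdin>", line 8, in <module>
IndexError: list index out of range
```

View pics/w6.png

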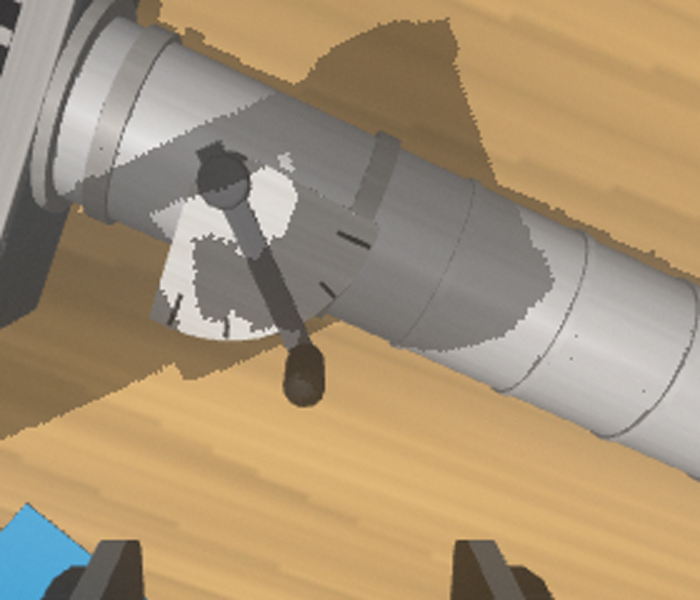

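```bash
python3 - <<'E'
from h import *
np.set_printoptions(precision=4,suppress=True)
f=lambda x,y,z=.112: ray('wrist',x/2.5+160-.3,y/2.5+40-.3,z)
ang=lambda d: np.degrees(np.arctan2(d[1],d[0]))%360
T={0:((181,294),(171,324)),22.5:((226,318),(228,338)),67.5:((319,282),(336,298)),90:((338,234),(370,247))}
for k,(a,b) in T.items(): print(k,'line',ang(f(*b)-f(*a)).round(1),'from hub',ang((f(*a)+f(*b))/2-f(223,181,.116)).round(1))
print('lever strip',ang(f(294,335)-f(243,228)),'hub-strip',ang(f(294,335)-f(223,181,.114)),'hub-grip top',ang(f(306,388,.155)-f(223,181,.116)),np.hypot(*(f(306,388,.155)-f(223,181,.116))[:2]))
c,s=zip(*[f(*p)[:2] for k in T for p in T[k]]); 
fitbox(['wrist','side','scene'],'mould',[.570,-.135,-1.6],.125)
E
```

```text
0 line 179.8 from hub 177.7
22.5 line 204.7 from hub 200.0
67.5 line 247.8 from hub 244.4
90 line 269.3 from hub 266.6
lever strip 225.72864125329096 hub-strip 224.76092482388285 hub-grip top 225.99647816197603 0.07229239774563787
wrist none
side [ 0.5683 -0.1337 -1.5832] 0.411
scene [ 0.5686 -0.1362 -1.6087] 0.964
```

```bash
python3 - <<'E'
from h import *
np.set_printoptions(precision=4,suppress=True,linewidth=200)
o=ctrl.get_obs(); g=cv2.cvtColor(get_image('wrist'),cv2.COLOR_RGB2GRAY)
pts=[]
for v in range(122,176,3):
    xc=249+(v-112)*.47; lo=int(xc)-12; r=g[v,lo:lo+25]
    if v%9==5: print(v,lo,r)
    m=r<80
    if m.any(): u=lo+np.nonzero(m)[0]; print(v,u.min(),u.max()); pts.append(((u.min()+u.max())/2,v))
W=np.array([ray('wrist',*p,.113,o)[:2] for p in pts]); d=np.linalg.svd(W-W.mean(0))[2][0]; print(np.degrees(np.arctan2(d[1],d[0]))%180+180)
E
```

```text
122 241 [217 217 215 217 217 218 218 220 219 185 148  98  97 111 110 107 108 108 110 109 109 108 109 214 218]
131 245 [216 216 215 216 215 214 214 215 215 217 220 125 111 111 111 110 109 110 109 109 109 108 108  92 217]
140 250 [119 120 118 119 119 119 120 214 216 215 164 113 110 108 110 106 108 108  76  75  74  76  88 120 121]
140 268 271
143 264 272
146 264 274
149 254 [117 117 117 117 116 116 116 117 115 115  97  76  76  77  75  75  74  76  78  75  72  72  89 119 119]
149 265 275
152 266 276
155 268 278
158 258 [120 119 119 120 119 119 119 121 119 120  99  78  77  75  75  76  74  75  73  76  73  75  88 116 117]
158 269 279
161 271 280
164 272 282
167 262 [119 117 118 118 120 119 117 121 117 119  99  75  75  75  76  75  77  76  75  75  76  76  89 120 124]
167 273 283
170 275 284
173 278 286
223.03159083490365
```

```bash
python3 - <<'E'
from h import *
o=ctrl.get_obs()
L=[(257.1,122),(261.9,131),(270.1,149),(274.2,158),(278.3,167)]
W=np.array([ray('wrist',*p,.113,o)[:2] for p in L]); d=np.linalg.svd(W-W.mean(0))[2][0]; print(np.degrees(np.arctan2(d[1],d[0]))%180+180, W)
n=np.array([-d[1],d[0]]); A=np.array([.530,-.3408]); print('offset of axis from strip line mm',1e3*n@(A-W.mean(0)))
e=W.mean(0)-A; print('axis->strip',np.degrees(np.arctan2(e[1],e[0]))%360)
E
```

```text
225.48385314310727 [[ 0.52250473 -0.34791199]
 [ 0.51645267 -0.35478274]
 [ 0.50355784 -0.36764713]
 [ 0.49693871 -0.37425064]
 [ 0.49020099 -0.38097246]]
offset of axis from strip line mm 0.11639238558806694
axis->strip 225.28892540125972
```

Request:
{"name": "arm_command", "arguments": {"plan": [[[0.02, -0.004, 0.0055, 0, 0, 0, 0.06], [0.03, 0, 0, 0, 0, 0, 0.06], [0.03, 0, 0, 0, 0, 0, 0.06], [0.025, 0, 0, 0, 0, 0, 0.06], [0, 0, 0, 0, 0, 0, 0.06]]]}}

```text
t: 30.85
tool_pos: [0.4665, -0.3896, 0.1703]
tool_rot: [2.006, 0.39, -2.056]
contact_force: [0.2, 1.2, -1.1]
opening: 0.0599
```

```bash
python3 - <<'E'
from h import *
o=ctrl.get_obs(); p=np.array(o['tool_pos']); M=R.from_rotvec(o['tool_rot']).as_matrix(); M1=R.from_rotvec([2.003,.384,-2.055]).as_matrix()
print(p,(M.T@(np.array([.470,-.3912,.1235])-p)).round(4),R.from_matrix(M.T@M1).as_rotvec(degrees=True).round(1))
E
```

```text
[ 0.46651062 -0.38960762  0.17027188] [ 0.0466  0.0037 -0.0037] [ 0.  -0.1  0.3]
```

Request:
{"name": "arm_command", "arguments": {"plan": [[[0.013, 0.0035, -0.0035, 0, 0, 0.3, 0.06], [0.013, 0, 0, 0, 0, 0, 0.06], [0.013, 0, 0, 0, 0, 0, 0.06], [0.005, 0, 0, 0, 0, 0, 0.06], [0, 0, 0, 0, 0, 0, 0.06]]]}}

```text
t: 31.27
tool_pos: [0.4708, -0.3923, 0.1269]
tool_rot: [2.005, 0.382, -2.051]
contact_force: [0.1, -0.1, -0.7]
opening: 0.0605
```

```bash
python3 - <<'E'
from h import *
o=ctrl.get_obs(); p=np.array(o['tool_pos']); M=R.from_rotvec(o['tool_rot']).as_matrix(); M1=R.from_rotvec([2.003,.384,-2.055]).as_matrix()
print(p,(M.T@(np.array([.470,-.3912,.1235])-p)).round(4),R.from_matrix(M.T@M1).as_rotvec(degrees=True).round(1))
E
```

```text
[ 0.47079771 -0.39233128  0.12693258] [ 0.0035 -0.0013  0.0003] [ 0.  -0.1 -0.2]
```

Closing will centre the grip, then I'll measure, adjust, release and rise.

Request:
{"name": "arm_command", "arguments": {"plan": [[[0.003, -0.001, 0, 0, 0, 0, 0.04], [0, 0, 0, 0, 0, 0, 0.02], [0, 0, 0, 0, 0, 0, 0.01], [0, 0, 0, 0, 0, 0, 0.01], [0, 0, 0, 0, 0, 0, 0.01], [0, 0, 0, 0, 0, 0, 0.01]]], "squeeze": 20}}

```text
t: 31.77
tool_pos: [0.4712, -0.3929, 0.1264]
tool_rot: [2.005, 0.376, -2.047]
contact_force: [1.1, 0.4, -3.1]
opening: 0.0143
```

```bash
python3 - <<'E'
from h import *
o=ctrl.get_obs(); p=np.array(o['tool_pos']); M=R.from_rotvec(o['tool_rot']).as_matrix()
print(p,o['opening'],o['contact_force'],(M.T@(np.array([.470,-.3912,.1235])-p)).round(4))
E
```

```text
[ 0.47118803 -0.3929369   0.12637601] 0.014269430211707627 [ 1.08146031  0.43391543 -3.07550042] [ 0.0029 -0.002   0.0004]
```

Request:
{"name": "arm_command", "arguments": {"plan": [[[0, -0.0025, 0.0005, 0, 0, 0, 0.01], [0, 0, 0, 0, 0, 0, 0.01]]]}}

```text
t: 31.93
tool_pos: [0.4699, -0.3917, 0.1264]
tool_rot: [2.005, 0.373, -2.046]
contact_force: [-0.8, 0.8, -1.5]
opening: 0.014
```

Request:
{"name": "arm_command", "arguments": {"plan": [[[0, 0, 0, 0, 0, 0, 0.03], [0, 0, 0, 0, 0, 0, 0.05], [0, 0, 0, 0, 0, 0, 0.06], [0, 0, 0, 0, 0, 0, 0.06], [-0.015, 0, 0, 0, 0, 0, 0.06], [-0.025, 0, 0, 0, 0, 0, 0.06], [-0.03, 0, 0, 0, 0, 0, 0.06], [-0.03, 0, 0, 0, 0, 0, 0.06], [-0.03, 0, 0, 0, 0, 0, 0.06], [-0.02, 0, 0, 0, 0, 0, 0.06], [0, 0, 0, 0, 0, 0, 0.06]]]}}

```text
t: 32.85
tool_pos: [0.4724, -0.3889, 0.2827]
tool_rot: [2.005, 0.384, -2.05]
contact_force: [1.2, -0.3, 0.7]
opening: 0.0597
```

```bash
python3 - <<'E'
from h import *
np.set_printoptions(precision=4,suppress=True,linewidth=200)
o=ctrl.get_obs(); print(o['tool_pos'],R.from_rotvec(o['tool_rot']).as_matrix()[2])
im=get_image('wrist'); g=cv2.cvtColor(im,cv2.COLOR_RGB2GRAY)
print('predicted pix of axis',pix('wrist',[.530,-.3408,.113],o))
for dth in (0,3): 
    a=np.radians(222.2+dth); print(dth,[pix('wrist',[.530+r*np.cos(a),-.3408+r*np.sin(a),.113],o) for r in(.02,.055)])
cv2.imwrite('pics/w7.png',cv2.resize(im[40:280,160:440,::-1],None,fx=2.5,fy=2.5,interpolation=cv2.INTER_CUBIC))
for t in ['damper_axis','damper_grip']: print(t,[(r['conf'],toW('wrist',np.array(r['at']),o)) for r in mark_of('wrist',t)[:1]])
E
```

```text
[ 0.4724 -0.3889  0.2827] [-0.9997 -0.0149  0.0196]
predicted pix of axis [254.3 110.1]
0 [array([262.4, 130.5]), array([275.9, 164.3])]
3 [array([263.4, 130. ]), array([278.6, 163.2])]
damper_axis [(0.9, array([ 0.5302, -0.3373,  0.1094]))]
damper_grip [(0.87, array([ 0.4711, -0.3947,  0.135 ]))]
```

View pics/w7.png

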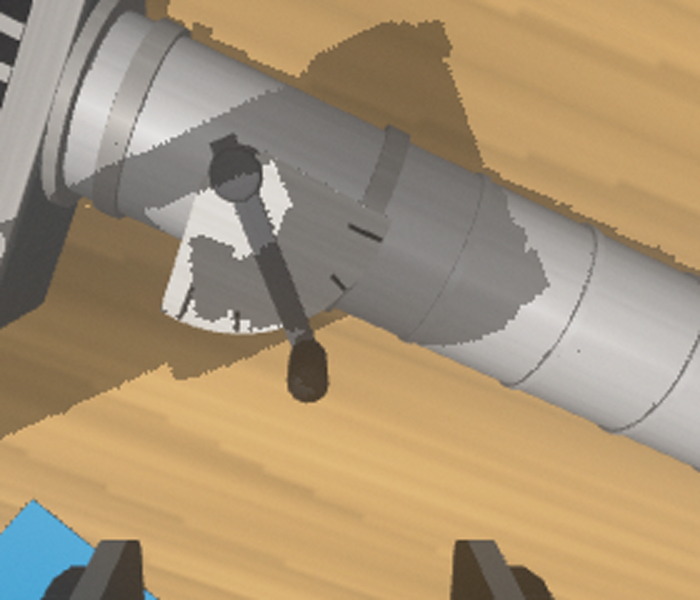

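The picture shows the lever running from the hub at (235,173) to the grip at (308,370), between the 22.5° tick at (237,320) and the 67.5° tick at (338,283). I'll measure the strip and ticks numerically and check the other objects.

```bash
python3 - <<'E'
from h import *
np.set_printoptions(precision=4,suppress=True,linewidth=200)
o=ctrl.get_obs(); g=cv2.cvtColor(get_image('wrist'),cv2.COLOR_RGB2GRAY).astype(float)
L=[]
for v in range(143,168,3):
    c=262.4+(v-130.5)*.405; lo=int(c)-11; r=g[v,lo:lo+25]; w=(r<92); u=lo+np.nonzero(w)[0]; L.append(((u.min()+u.max())/2,v,u.min(),u.max()))
print(L)
P=[(a,b) for a,b,c,d in L if 9<=d-c<=13]
W=np.array([ray('wrist',*p,.113,o)[:2] for p in P]); d=np.linalg.svd(W-W.mean(0))[2][0]; print('strip dir',np.degrees(np.arctan2(d[1],d[0]))%180+180)
f=lambda x,y,z=.112: ray('wrist',x/2.5+159.7,y/2.5+39.7,z)
ang=lambda d: np.degrees(np.arctan2(d[1],d[0]))%360
H=f(235.5,173,.118)
print('hub',H,[ang(f(*p)-H).round(1) for p in((186,302),(237,321),(338,283),(366,233))],'strip from hub',ang(np.r_[W.mean(0),0]-H))
for c in ['scene','side']:
    get_image(c)
    for t in ['mould','mate','bowl','cup','vase','brush','scraper','jar']:
        print(c,t,[toW(c,np.array(r['at'])) for r in mark_of(c,t)[:2] if r['conf']>.5])
E
```

```text
[(np.float64(271.5), 143, np.int64(266), np.int64(277)), (np.float64(272.0), 146, np.int64(267), np.int64(277)), (np.float64(273.0), 149, np.int64(268), np.int64(278)), (np.float64(275.0), 152, np.int64(270), np.int64(280)), (np.float64(276.0), 155, np.int64(271), np.int64(281)), (np.float64(277.0), 158, np.int64(272), np.int64(282)), (np.float64(278.5), 161, np.int64(273), np.int64(284)), (np.float64(279.0), 164, np.int64(274), np.int64(284)), (np.float64(281.0), 167, np.int64(276), np.int64(286))]
strip dir 222.4442644636343
hub [ 0.5282 -0.3378  0.118 ] [np.float64(177.1), np.float64(199.3), np.float64(243.7), np.float64(266.4)] strip from hub 226.45165177630753
scene mould [array([ 0.5708, -0.1348,  0.126 ]), array([0.1625, 0.3143, 0.0229])]
scene mate [array([0.4601, 0.166 , 0.0256])]
scene bowl [array([0.674 , 0.1414, 0.0007])]
scene cup [array([ 0.6795,  0.3266, -0.0029])]
scene vase [array([0.5554, 0.5252, 0.0078])]
scene brush [array([0.3347, 0.1887, 0.0033]), array([ 0.5264, -0.3394,  0.1089])]
scene scraper [array([0.3191, 0.4097, 0.0037])]
scene jar [array([0.6419, 0.4465, 0.0002]), array([ 0.677 ,  0.3241, -0.004 ])]
side mould [array([0.3403, 0.0306, 0.0232]), array([ 0.5692, -0.1386,  0.1225])]
side mate [array([0.4678, 0.1628, 0.0242])]
side bowl [array([0.6768, 0.1456, 0.0037])]
side cup [array([ 0.6745,  0.3219, -0.0008])]
side vase [array([ 0.559 ,  0.5206, -0.0002])]
side brush [array([ 0.3321,  0.1917, -0.0012])]
side scraper [array([ 0.5687, -0.1365,  0.1243])]
side jar [array([0.6445, 0.4444, 0.0021])]
```

```bash
python3 - <<'E'
from h import *
import cv2
o=dict(tool_pos=np.array([.4724,-.3889,.2827]),tool_rot=np.array([2.005,.384,-2.05]))
im=cv2.cvtColor(cv2.imread('pics/w7.png'),cv2.COLOR_BGR2GRAY)
ang=lambda d: np.degrees(np.arctan2(d[1],d[0]))%360
f=lambda x,y,z=.112: ray('wrist',x/2.5+159.7,y/2.5+39.7,z,o)
P=[]
for y in range(262,330,4):
    c=int(270+(y-262)*.42); r=im[y,c-22:c+23]; u=c-22+np.nonzero(r<95)[0]; P.append(((u.min()+u.max())/2,y,u.max()-u.min()))
print(P[::4])
W=np.array([f(a,b,.113)[:2] for a,b,w in P if 22<w<34]); d=np.linalg.svd(W-W.mean(0))[2][0]; print(len(W),'dir',ang(d)%180+180)
H=f(235.5,173,.116); print('hub',H,'strip',ang(W.mean(0)-H[:2]),'ticks',[ang(f(*p)-H).round(1) for p in((186,302),(237,321),(338,283),(366,233))])
E
```

```text
[(np.float64(271.0), 262, np.int64(28)), (np.float64(277.0), 278, np.int64(26)), (np.float64(283.5), 294, np.int64(27)), (np.float64(290.0), 310, np.int64(26)), (np.float64(296.5), 326, np.int64(25))]
17 dir 222.69706322888942
hub [ 0.5310472  -0.34025719  0.116     ] strip 221.80385049628524 ticks [np.float64(177.4), np.float64(199.6), np.float64(244.0), np.float64(266.6)]
```

```bash
python3 -c "
from h import *
print(ctrl.get_obs()['tool_pos']); print(finish_job())"
```

```text
[ 0.47074849 -0.38753797  0.27643486]
the job is handed in; nothing more can be done
None
```

The job is handed in. The mould half now lies flat, hollow face up, in the middle of the grille, and the damper lever is on the half-open mark.

- **Mould:** I turned it over in two 90° turns, standing it on end on the grille between them, and set it down with only light contact each time. The last checks put its centre near (0.570, -0.135), about 3 mm from the measured grille centre at (0.573, -0.134).
- **Damper:** My first setting was about 3° too far open, so I took the grip again and corrected it. The final check put the lever at 221.8° to 222.7°, against 221.9° for the middle of the quadrant marks, so it is at 45° to within about 1°.
- **Everything else:** the mate, bowl, cup, vase, brush and jar are where they were at the start, within camera noise. The scraper is too in the scene camera; the side camera mistook the mould for it in the last check.
- **Disagreements:** one lever check read about 4° off because it mixed a picture with a later arm pose; I redid it with the matching pose. Once the lever had been moved, one side-camera outline fit of the mould scored low, but it gave the same position.

At hand-in the gripper was about 12 cm above the lever grip, touching nothing. The robot clock stood at about 33 s of the 72 s allowed.

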